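# Weigh a pail on the hanging scale

## Robot

A 7-joint arm with a two-finger parallel gripper is mounted at the origin on the work surface. World frame = base frame: x ahead of the robot, y to its left, z up, the work surface at z = 0. Lengths are in mm, angles in rad, forces in N, time in s.
With the tool pointing down it reaches from about 350 to 900 mm from the base axis. Payload 7.2 kg.
Tool frame: the origin (TCP) lies on the centre line of the jaws, within the pads' length; the fingertips stand 25 mm ahead of it and the grasp point (between the pads) lies 6 mm ahead of it; z points along the fingers, y is the line along which they close (so a half turn about z gives the same grasp; the last joint's range is limited). The gripper opens to 88 mm and grips with 3 to 60 N. Pads are 20 mm wide; open, the fingers measure 115 mm over their backs; the gripper's body (75 mm by 178 mm) begins 61 mm behind the grasp point.
Start: joints at [1.134, 0.411, -0.013, 1.596, 0.006, 1.134, -0.082], TCP at [225.299, -582.983, 247.653] pointing down, gripper open.
Joint ranges: [-2.95, 2.95], [-0.29, 1.99], [-1.47, 1.44], [0.14, 2.54], [-1.03, 4.17], [0.13, 1.85], [-2.86, 2.86]. Speed limits (rad/s): [2.39, 2.39, 3.01, 3.01, 3.14, 3.14, 3.14].

## Interface

Orientations are given as [roll, pitch, yaw] about the fixed x, y, z axes, in that order (R = Rz(yaw) Ry(pitch) Rx(roll)).
In Python, from station import r gives the robot as it stands.
- The arm moves only by the tool play_rows, never from a script. Its argument "increments" is a list that holds one entry, the list of rows, each a list of 4 numbers: the shift along the tool's x, y, z in cm, then the turn about the tool's z in rad. In form: [[[tx, ty, tz, twist], ...]]. A call has 1 to 12 rows; each row is the pose to reach, as a shift and turn from the pose commanded when the call began, along the tool's axes at that moment; what a row does not reach only later rows make up. A row lasts 1/12 s, in which the tool goes at most 41.7 mm and 7.16 degrees, less where a joint would pass 70% of its speed; a pose out of reach is approached as far as the arm can. A call with a gripper value outside its range is refused whole. "hand" is the opening in per cent of the stroke, from 0 (shut) to 100 (fully open), set as the call begins (left out, the last holds). The fingers move at their own pace and stop on an object; the grip force is fixed at half the most. Time passes only in rows, so rows that repeat a pose let the fingers close. It gives the time, the measured TCP pose, the force, the opening and the grip force at its end, in the units of the state.
- r.get_obs(): the state, without advancing time (a new reading comes with each control period).
- r.camera(name): name is "scene" or "side" or "wrist"; returns the picture (420x560x3 uint8, red, green, blue); there is no depth.
- r.get_calibration(name): a dict with "fx", "fy", "cx", "cy" (pixels), "view" (4x4, takes a point from world to camera coordinates); the wrist camera has in their place "T_tool_cam" (4x4, takes a point from camera to tool coordinates, whose origin is the TCP and whose axes are the flange's). Camera axes: x right, y up, looking along -z (the intrinsics and any distortion apply to the point x, -y, -z); pixel columns grow to the right and rows downward; lengths in mm; the calibration is good to about 2 mm. A picture is of the moment at which its call begins: read the wrist's pose just before it. get_calibration takes no time and is no camera call.
- r.close_job(): hands the job in; it is judged then, once.
The state is a dict: "time": time; "joint_positions": joint angles; "joint_velocities": joint speeds; "joint_efforts": joint torques, N m; "tcp_pos": TCP position; "orientation": TCP orientation; "contact_force": force on the tool from outside, world axes, zero at the start; "torque": the same for the moment, N m; "grip_width": opening from 0.0 (shut) to 1.0 (fully open); "gripper_force": force on a finger pad.
Only numpy, scipy, OpenCV 4.12 (cv2) and the standard library are available. Lean on these libraries where they do the work, as an engineer would, in place of code of your own. Each camera call takes 0.05 s, during which the arm holds its last target. There are 200 camera calls.

## Task

Weigh the lidded steel pail: with the pail still standing on the bench swing its wire bail, which lies flat on the rim, upright, then lift the pail by the bail and hang the loop in the bail's middle in the hook of the hanging dial scale. Ease the weight onto the spring so gently that the hook and pointer never jump, neither as the load goes on nor as you let go, never force it down towards its stop, and leave the pail hanging level and still. Keep the pail from tipping, do not knock the scale, and leave the other things where they are.

Things in the scene. Friction and masses are not known exactly. Their poses are not given: they have to be found in the camera images.
- pail: Stainless pail with pressed-in lid, 131 mm across the rim, 105 mm tall, 0.3 to 0.93 kg with its bail (weight unknown). Origin: centre of its underside, z up. The bail's ears are on its +y and -y sides: the hinge line is parallel to the pail's y axis through (0, 0, 0.111). At the start the bail lies on the rim, its loop over the pail's -x side, roughly towards the robot.
- bail (a joint): Bail angle, rad: 0 flat on the rim (loop to the pail's -x), 1.571 upright, 3.14 flat on the +x side; slight friction lets it stay where it is left. 5 mm wire: an arch, its middle bent out into a U-shaped loop 33 mm wide outside, 23 inside; straight legs from 67 to 92 mm off the hinge line, closed end at 102 mm. Nearer in, the wire spreads into the arch.
- bail_pinch (a point): Midway between the loop's legs, 84 mm off the hinge line: a good place to pinch (33 mm wide, fingers closing along the hinge line). At 3 N the wire pivots in the fingers; squeezed hard it does not, and swinging it tips a light pail. Bail's axes: x from the loop's end towards the hinge line, y along it. Fingertips within 14 mm below it stay clear of the spreading wire.
- bail_top (a point): Middle of the closed end of the bail's loop, on the wire's centre line, 102 mm from the hinge line: the part that hangs in the hook.
- stand: Hanging dial scale on a gallows stand, fixed. Origin on the bench under the hook's seat, z up; the hook opens to the stand's -x, roughly to the robot. Foot 220 x 150 x 14 mm centred at y = 235 mm; post 30 mm square at (20, 235) mm, 700 mm high. Dial 200 mm across, x = -8 to 48 mm, 440 to 640 mm high. An upright gripper's body hits the hook's rod: lean the hand back to the robot 35 to 40 degrees.
- scale_hook (a joint): How far the scale's hook has sunk in m: 0 = unloaded, 0.055 = end stop. The spring gives 4 mm per newton (250 N/m), lightly damped, so the pail's full weight sinks it by 12 to 37 mm; it moves only straight up and down. If the hand still carries or presses about 1 N when it lets go, the hook jumps; eased on well, the hook never moves faster than about 50 mm/s.
- hook_seat (a point): Where the centre of the bail's wire comes to rest in the hook (moves with the hook; 295 mm above the bench unloaded); has the stand's axes. J-shaped hook of 8 mm round steel in the stand's x-z plane: its lowest part right under this point, its rod rising to the dial 20 mm behind (+x), its tip in front (-x); gap between tip and rod about 35 mm.
- hook_tip (a point): Top end of the hook's upturned tip, 23 mm in front of (-x) and 22 mm above the hook_seat point. The bail's loop end has to pass over it and down behind it.
- canister: plain white plastic canister with a grey lid, 110 mm wide, 108 mm tall, no handle; bystander, leave alone. Origin: centre of its underside.
- cake_ring: steel cake ring, 80 mm across, 45 mm tall; bystander, leave alone. Origin: centre of its underside.
- palette_knife: palette knife, 260 mm long, lying flat; bystander, leave alone. Origin: centre of its underside.
- bowl: small white bowl, 110 mm across, 45 mm tall; bystander, leave alone. Origin: centre of its underside.
- jar: small amber jar, 52 mm across, 75 mm tall; bystander, leave alone. Origin: centre of its underside.
- brush: pastry brush, 190 mm long, lying flat; bystander, leave alone. Origin: centre of its underside.
- spoon: metal spoon, 200 mm long, lying flat; bystander, leave alone. Origin: centre of its underside.

How it is judged (in metres and radians):
On the way, in this order (a step that is already met when the one before it is completed fails the run):
1. the bail is swung upright while the pail stands on the bench (value of joint bail between 1.25 and 1.9 rad and height (world z) of pail below 0.008 m and angle between pail's own z axis and vertical below 0.12 rad), for 0.1 s.
2. the bail's loop hangs in the hook and the scale carries load (distance between bail_top and hook_seat below 0.01 m and value of joint scale_hook above 0.007 m and height (world z) of pail above 0.02 m), for 0.2 s.
At the end, for the whole second after the job is handed in: The pail hangs free of the bench by its bail: the middle of the loop's end within 10 mm of the hook's seat, the hook sunk by more than 7 mm (the pail's weight on the spring), the pail within 0.12 rad (7 degrees) of level and still (under 0.06 m/s, 0.5 rad/s; hook under 0.04 m/s), released (all of step 2 and angle between pail's own z axis and vertical below 0.12 rad and linear speed of pail below 0.06 m/s and angular speed of pail below 0.5 rad/s and velocity of joint scale_hook between -0.04 and 0.04 m/s); the robot touches nothing.
It fails at once if the scale's hook jumps: it moves up or down faster than 0.06 m/s (load dropped on it, or let go while still carried or pressed) (velocity of joint scale_hook above 0.06 m/s or velocity of joint scale_hook below -0.06 m/s).
It fails at once if the hook is forced: pushed down more than 46 mm (11.5 N, well beyond the heaviest pail), or pail and scale press each other with more than 18 N (value of joint scale_hook above 0.046 m or contact force between pail and stand above 18 N).
It fails at once if the pail tips by more than 0.4 rad (angle between pail's own z axis and vertical above 0.4 rad).
It fails at once if the robot knocks the scale or its stand with more than 10 N (contact force between the arm and stand above 10 N).
It fails at once if a bystander is moved by more than 25 mm (distance of any of canister, cake_ring, palette_knife, bowl, jar, brush, spoon from where it was at the start of the episode above 0.025 m).
It also fails if it takes over 70 s, if anything falls off the work surface, if the arm or the gripper's body presses on something with over 40 N, if the wrist force passes 120 N, or if a joint passes its speed limit or range.

## Working session

There is one attempt and no reset: what is moved stays moved. The work goes in short steps, Python scripts to look and compute and a tool call to move; the robot and the scene stay as the last step left them, time stands still between calls to the robot, and variables do not carry over. Pictures are saved under pics/ and viewed, at most 10 in all, crops included, and the job is handed in when it is done.

Besides the shell and the picture viewer there is one more tool, called after "Call:" as name(argument=value, ...), one argument or row to a line, values as JSON. play_rows: Moves the arm, as the interface text tells. Its arguments: {"type":"object","properties":{"increments":{"type":"array"},"hand":{"type":"number"}},"required":["increments"]}

```bash
ls; mkdir -p pics
python3 - <<'E'
from station import r
import cv2,numpy as np
for n in("scene","side"):
    c=r.get_calibration(n);print(n,c)
    cv2.imwrite(f"pics/{n}0.png",r.camera(n)[:,:,::-1])
print(r.get_calibration("wrist"));print(r.get_obs())
a=cv2.imread("pics/scene0.png");
E
```

```text
pics
scene {'fx': 381.56211939073887, 'fy': 381.56211939073887, 'cx': 278.48090626022173, 'cy': 206.573841119328, 'view': array([[ 4.57183598e-01,  8.89328618e-01,  8.81857290e-03,
        -1.70095014e+02],
       [-6.46932255e-01,  3.25736328e-01,  6.89474076e-01,
         2.59566753e+02],
       [ 6.10296498e-01, -3.20921258e-01,  7.24256675e-01,
        -1.53795848e+03],
       [ 0.00000000e+00,  0.00000000e+00,  0.00000000e+00,
         1.00000000e+00]])}
side {'fx': 389.359069551629, 'fy': 389.359069551629, 'cx': 277.40193553944596, 'cy': 212.12805455049818, 'view': array([[ 9.89085925e-01, -1.47064339e-01, -9.00623839e-03,
        -5.56555784e+02],
       [ 1.11139786e-01,  7.04551220e-01,  7.00896231e-01,
        -1.39630814e+02],
       [-9.67314846e-02, -6.94247548e-01,  7.13206395e-01,
        -1.11660403e+03],
       [ 0.00000000e+00,  0.00000000e+00,  0.00000000e+00,
         1.00000000e+00]])}
{'fx': 325.6277744654671, 'fy': 325.6277744654671, 'cx': 274.4250989497773, 'cy': 208.0172355755149, 'T_tool_cam': array([[ 8.24151907e-04,  9.68591758e-01,  2.48655038e-01,
      
[... 339 characters left out ...]
56, -0.01270444,  1.5969743 ,  0.00556924,
        1.13428938, -0.08223448]), 'joint_velocities': array([-1.20328438e-03, -1.44530306e-03, -3.77316237e-04, -2.43342434e-03,
        3.65404640e-04,  7.28766478e-05,  5.12567461e-04]), 'joint_efforts': array([ 3.86718224e-03, -5.89090812e+01,  6.43949825e-01, -2.91707611e+01,
       -5.39746264e-02,  1.45182473e-02,  3.83306008e-05]), 'tcp_pos': array([ 225.13660734, -582.58552243,  246.90263611]), 'orientation': array([-3.14016317e+00,  7.64330218e-05,  3.68786308e-01]), 'contact_force': array([0.23630118, 0.41863739, 0.12180446]), 'torque': array([-0.0010376 , -0.01153506, -0.01763707]), 'gripper_force': 0.0, 'grip_width': 0.9996231786628367}
```

View pics/scene0.png

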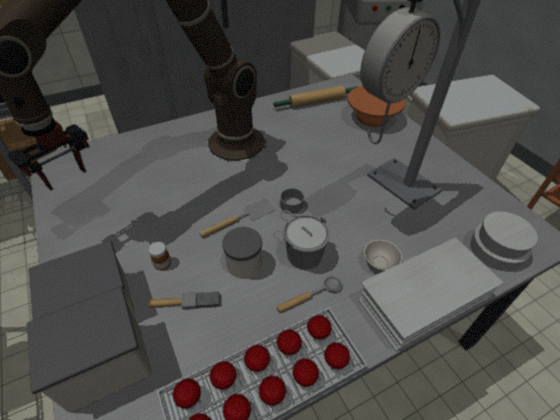

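View pics/side0.png

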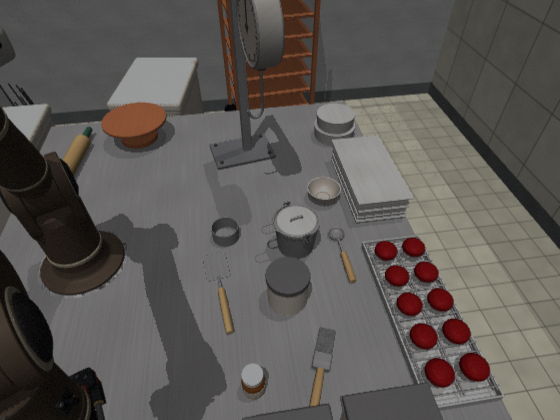

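The pail is at scene (306,243) and side (296,232). The canister is next to it at scene (243,253), and the hook is near scene (378,135) and side (258,105). I'll zoom in on the pail and the hook.

```bash
cat > h.py <<'E'
from station import r
import numpy as np,cv2
from scipy.optimize import least_squares
def cal(n):
    c=r.get_calibration(n);return c
def proj(n,P):
    c=cal(n);q=c["view"]@np.append(P,1)
    return np.array([c["fx"]*q[0]/-q[2]+c["cx"],-c["fy"]*q[1]/-q[2]+c["cy"]])
def ray(n,uv):
    c=cal(n);V=c["view"];d=np.array([(uv[0]-c["cx"])/c["fx"],-(uv[1]-c["cy"])/c["fy"],-1])
    R=V[:3,:3];return -R.T@V[:3,3],R.T@d
def plane(n,uv,z):
    o,d=ray(n,uv);return o+d*(z-o[2])/d[2]
def tri(a,b):
    (o,d),(p,e)=ray("scene",a),ray("side",b)
    s=np.linalg.lstsq(np.c_[d,-e],p-o,rcond=None)[0]
    x,y=o+d*s[0],p+e*s[1];return (x+y)/2,np.linalg.norm(x-y)
def crop(img,x,y,w,h,W,H):
    return cv2.resize(img[y:y+h,x:x+w],(W,H),interpolation=cv2.INTER_CUBIC)
E
python3 - <<'E'
import cv2,numpy as np
from h import crop
s=cv2.imread("pics/scene0.png");d=cv2.imread("pics/side0.png")
a=np.hstack([crop(s,265,185,80,60+20,400,400)[:300],crop(s,340,95,80,60,400,300)])
a=np.hstack([crop(s,265,205,80,60,400,300),crop(s,340,95,80,60,400,300)])
b=np.hstack([crop(d,255,195,80,60,400,300),crop(d,220,60,80,60,400,300)])
o=np.vstack([a,b]);o=cv2.convertScaleAbs(o,alpha=1.6)
cv2.imwrite("pics/c1.png",o)
E
```

```text
(no output)
```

View pics/c1.png

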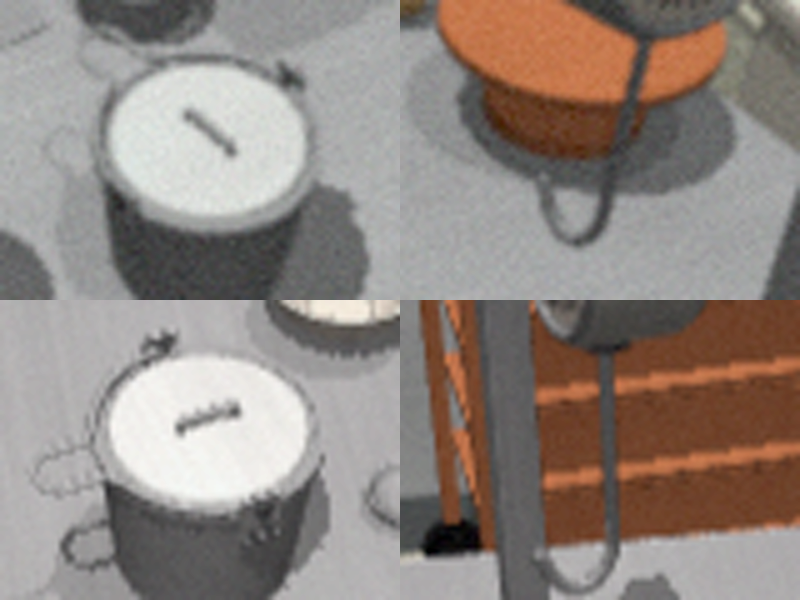

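Run:
```python
from h import *
S=lambda x,y:(265+x/5,205+y/5);D=lambda x,y:(255+x/5,195+(y-300)/5)
HS=lambda x,y:(340+(x-400)/5,95+y/5);HD=lambda x,y:(220+(x-400)/5,60+(y-300)/5)
for n,a,b in [("lid",S(207,138),D(207,425)),("ear+",S(290,75),D(160,345)),("loopend",S(80,55),D(33,478)),
 ("hookbot",HS(575,237),HD(578,588)),("tip",HS(543,178),HD(541,553)),("rodtop",HS(645,45),HD(607,352)),("rodlow",HS(610,185),HD(612,520)),
 ("canister",(243,240),(288,273)),("cakering",(291,194),(225,226)),("tipdial",(404,55),(260,30))]:
    print(n,*[np.round(v,1) for v in tri(a,b)])
print("loop z=111 scene/side",plane("scene",S(80,55),111),plane("side",D(33,478),111))
print("ear- side",plane("side",D(262,515),111),"ear+",plane("side",D(160,345),111),plane("scene",S(290,75),111))
print("lid",plane("scene",S(207,138),106),plane("side",D(207,425),106))
f=(368,185);print("stand foot corners",plane("scene",(367,183),14),plane("side",(275,153),14),plane("side",(210,150),14),plane("side",(215,166),14))
print("stand corners scene",[plane("scene",u,14).round() for u in [(368,181),(391,161),(440,186),(417,205)]])
# rim edge from bright lid blobs
for n,box in [("scene",(265,205,70,60)),("side",(255,195,75,60))]:
    im=r.camera(n);x,y,w,h=box;g=cv2.cvtColor(im[y:y+h,x:x+w],cv2.COLOR_RGB2GRAY)
    m=(g>np.percentile(g,75)-8).astype(np.uint8);cs,_=cv2.findContours(m,0,2)
    c=max(cs,key=cv2.contourArea);e=cv2.fitEllipse(cv2.convexHull(c));print(n,e,plane(n,(e[0][0]+x,e[0][1]+y),106).round(1))
```

```text
lid [611.3 -35.6 107.3] 0.3
ear+ [595.2  28.4 110.9] 2.2
loopend [514.  -62.6 102.4] 11.5
hookbot [534.2 220.  282.5] 1.9
tip [513.8 206.1 314.7] 0.7
rodtop [556.7 214.8 421.8] 3.3
rodlow [554.3 216.  329. ] 6.8
canister [ 558.1 -207.6  109.8] 3.1
cakering [411.4  24.3  54.9] 4.8
tipdial [555.2 223.4 533.1] 20.6
loop z=111 scene/side [525.84830644 -71.8983111  111.        ] [511.51651342 -63.16578144 111.        ]
ear- side [ 627.40377269 -107.72342311  111.        ] ear+ [595.45240684  26.82714139 111.        ] [594.41918314  29.45645016 111.        ]
lid [610.26182834 -34.85295108 106.        ] [611.60126649 -34.62381384 106.        ]
stand foot corners [445.67255663 316.06976454  14.        ] [613.07603262 398.47946422  14.        ] [375.17385084 455.54383274  14.        ] [390.30638729 356.76493497  14.        ]
stand corners scene [array([439., 326.,  14.]), array([387., 471.,  14.]), array([575., 538.,  14.]), array([610., 402.,  14.])]
scene ((40.97734069824219, 28.019142150878906), (31.585607528686523, 39.6424446105957), 93.96717834472656) [611.1 -36.7 106. ]
side ((31.424776077270508, 32.68494415283203), (72.3233413696289, 107.71610260009766), 100.61808776855469) [579.7 -58.6 106. ]
```

The lid's centre is at (611,-35), at the correct height of 106. The ears give a pail yaw of about 0.24. The hook bottom is near (535,219,283), where 288 is expected, and it opens at a yaw of about 0.2. A row can't tilt the hand, so I'll go high in front of the robot first and see how the arm behaves at its reach limit.

Call:
play_rows(
  increments=[
    [[0,0,-4,0],[0,0,-8,0.03],[1,-1,-12,0.06],[3,-3.5,-15,0.09],[5.5,-6,-18,0.124],[8,-9,-21,0.124],[11,-12,-24,0.124],[14,-15,-26,0.124],[17,-18,-28,0.124],[20,-21,-30,0.124],[23,-24,-31,0.124],[26,-27,-32,0.124]],
  ],
)

```text
time: 1.2
tcp_pos: [353.6, -274.3, 556.7]
orientation: [3.14, -0.001, 0.244]
contact_force: [1.7, -0.2, -0.3]
grip_width: 1.0
gripper_force: 0.0
```

Run:
```python
from h import *
o=r.get_obs()
for k in("time","joint_positions","tcp_pos","orientation"):print(k,np.round(o[k],3))
```

```text
time 1.2
joint_positions [ 0.762  0.007 -0.212  1.401  0.002  1.732 -0.776]
tcp_pos [ 353.572 -274.26   556.68 ]
orientation [ 3.14e+00 -1.00e-03  2.44e-01]
```

Call:
play_rows(
  increments=[
    [[1,-3,-1,0],[2,-6,-2,0],[3,-9,-3,0],[4,-12,-4,0],[5,-15,-5,0],[6,-18,-6,0],[7,-21,-6,0],[8,-24,-6,0],[9,-27,-6,0],[10,-30,-6,0],[10.6,-32,-6,0],[11.2,-34,-6,0]],
  ],
)

```text
time: 2.2
tcp_pos: [379.4, 82.8, 611.2]
orientation: [3.141, -0.005, 0.246]
contact_force: [1.1, -0.5, 0.4]
grip_width: 1.003
gripper_force: 0.0
```

Call:
play_rows(
  increments=[
    [[0,0,-3,0],[0,0,-6,0],[0,0,-9,0],[0,0,-12,0],[0,0,-15,0],[0,0,-18,0],[0,0,-18,0]],
  ],
)

```text
time: 2.78
tcp_pos: [387.9, 82.4, 632.5]
orientation: [3.141, -0.054, 0.244]
contact_force: [-0.3, -0.1, 0.6]
grip_width: 1.0
gripper_force: 0.0
```

```bash
cat > st.py <<'E'
from h import *
o=r.get_obs()
for k in("time","joint_positions","tcp_pos","orientation"):print(k,np.round(o[k],3))
E
python3 st.py
```

```text
time 2.783
joint_positions [ 0.658 -0.076 -0.864  1.284 -0.062  1.852 -1.551]
tcp_pos [387.948  82.421 632.509]
orientation [ 3.141 -0.054  0.244]
```

The clipped pose did tilt the hand, by -0.054, in the right direction. Next I'll see if the tilt carries over to the next call.

Call:
play_rows(
  increments=[
    [[0,0,-3,0],[0,0,-6,0],[0,0,-9,0],[0,0,-12,0],[0,0,-15,0],[0,0,-18,0]],
  ],
)

```text
time: 3.28
tcp_pos: [390.1, 83.1, 654.5]
orientation: [3.14, -0.104, 0.245]
contact_force: [-0.2, 0.9, -1.2]
grip_width: 0.997
gripper_force: 0.0
```

```bash
python3 st.py
```

```text
time 3.283
joint_positions [ 0.569 -0.091 -0.768  1.25  -0.068  1.852 -1.549]
tcp_pos [390.083  83.139 654.544]
orientation [ 3.14  -0.104  0.245]
```

Call:
play_rows(
  increments=[
    [[0,0,4,0],[0,0,8,0]],
  ],
)

```text
time: 3.45
tcp_pos: [399.0, 85.3, 575.0]
orientation: [3.139, -0.108, 0.245]
contact_force: [1.6, -0.1, -0.9]
grip_width: 1.002
gripper_force: 0.0
```

```bash
python3 st.py
```

```text
time 3.45
joint_positions [ 0.58  -0.132 -0.752  1.461 -0.096  1.669 -1.513]
tcp_pos [398.988  85.293 575.003]
orientation [ 3.139 -0.108  0.245]
```

Call:
play_rows(
  increments=[
    [[2,0,-15,0],[4,0,-30,0],[5,0,-40,0],[6,0,-50,0],[7,0,-60,0],[8,0,-60,0],[8,0,-60,0],[8,0,-60,0],[8,0,-60,0],[8,0,-60,0],[8,0,-60,0],[8,0,-60,0]],
  ],
)

```text
time: 4.45
tcp_pos: [417.1, 89.5, 680.2]
orientation: [3.139, -0.157, 0.244]
contact_force: [0.3, -0.6, 0.9]
grip_width: 0.999
gripper_force: 0.0
```

```bash
python3 st.py
```

```text
time 4.45
joint_positions [ 1.    -0.042 -1.211  1.146 -0.043  1.852 -1.556]
tcp_pos [417.103  89.532 680.177]
orientation [ 3.139 -0.157  0.244]
```

Each call ratchets about 0.05 rad, and the tilt stays. I'll repeat it in short calls.

Call:
play_rows(
  increments=[
    [[0,0,-4,0],[0,0,-8,0],[0,0,-12,0],[0,0,-12,0]],
  ],
)

```text
time: 4.78
tcp_pos: [407.2, 87.2, 703.8]
orientation: [3.138, -0.21, 0.244]
contact_force: [0.4, 0.9, 0.0]
grip_width: 1.0
gripper_force: 0.0
```

Call:
play_rows(
  increments=[
    [[0,0,-4,0],[0,0,-8,0],[0,0,-12,0],[0,0,-12,0]],
  ],
)

```text
time: 5.12
tcp_pos: [394.9, 85.1, 726.3]
orientation: [3.136, -0.262, 0.246]
contact_force: [-1.1, -0.3, -0.2]
grip_width: 0.999
gripper_force: 0.0
```

Call:
play_rows(
  increments=[
    [[0,0,-4,0],[0,0,-8,0],[0,0,-12,0],[0,0,-12,0]],
  ],
)

```text
time: 5.45
tcp_pos: [380.7, 81.7, 748.1]
orientation: [3.135, -0.313, 0.246]
contact_force: [0.8, 0.7, -0.5]
grip_width: 1.002
gripper_force: 0.0
```

Call:
play_rows(
  increments=[
    [[0,0,-4,0],[0,0,-8,0],[0,0,-12,0],[0,0,-12,0]],
  ],
)

```text
time: 5.78
tcp_pos: [364.2, 78.0, 769.8]
orientation: [3.133, -0.366, 0.246]
contact_force: [-0.8, -0.5, -0.9]
grip_width: 0.997
gripper_force: 0.0
```

```bash
python3 st.py
```

```text
time 5.783
joint_positions [ 0.189 -0.196 -0.365  1.105 -0.087  1.852 -1.549]
tcp_pos [364.235  78.036 769.793]
orientation [ 3.133 -0.366  0.246]
```

Call:
play_rows(
  increments=[
    [[3,0,-3,0],[6,0,-6,0],[6,0,-10,0],[6,0,-14,0]],
  ],
)

```text
time: 6.12
tcp_pos: [393.8, 84.4, 799.2]
orientation: [3.133, -0.417, 0.244]
contact_force: [0.8, -0.7, -0.6]
grip_width: 1.002
gripper_force: 0.0
```

Call:
play_rows(
  increments=[
    [[3,0,-3,0],[6,0,-6,0],[6,0,-10,0],[6,0,-14,0]],
  ],
)

```text
time: 6.45
tcp_pos: [412.2, 89.3, 827.8]
orientation: [3.13, -0.471, 0.243]
contact_force: [0.1, -0.2, -0.3]
grip_width: 0.996
gripper_force: 0.0
```

Call:
play_rows(
  increments=[
    [[0,0,-4,0],[0,0,-8,0],[0,0,-12,0],[0,0,-12,0]],
  ],
)

```text
time: 6.78
tcp_pos: [374.9, 82.6, 850.1]
orientation: [3.128, -0.528, 0.248]
contact_force: [0.1, -0.0, -0.1]
grip_width: 0.999
gripper_force: 0.0
```

Call:
play_rows(
  increments=[
    [[0,0,-4,0],[0,0,-8,0],[0,0,-12,0],[0,0,-12,0]],
  ],
)

```text
time: 7.12
tcp_pos: [363.7, 83.3, 867.0]
orientation: [3.126, -0.57, 0.252]
contact_force: [0.1, 0.3, -0.2]
grip_width: 0.999
gripper_force: 0.0
```

Call:
play_rows(
  increments=[
    [[0,0,-4,0],[0,0,-8,0],[0,0,-12,0],[0,0,-12,0]],
  ],
)

```text
time: 7.45
tcp_pos: [358.0, 86.5, 884.5]
orientation: [3.123, -0.609, 0.26]
contact_force: [0.8, 1.7, -0.6]
grip_width: 1.002
gripper_force: 0.0
```

```bash
python3 st.py
```

```text
time 7.45
joint_positions [-0.12  -0.199 -0.204  0.878  0.021  1.852 -1.637]
tcp_pos [357.956  86.494 884.46 ]
orientation [ 3.123 -0.609  0.26 ]
```

Call:
play_rows(
  increments=[
    [[3,0,-3,0.0],[5,0,-7,0.0],[5,0,-11,0.0],[5,0,-14,0.0]],
  ],
)

```text
time: 7.78
tcp_pos: [362.8, 80.5, 912.1]
orientation: [3.117, -0.661, 0.235]
contact_force: [-0.6, -1.1, 0.6]
grip_width: 1.0
gripper_force: 0.0
```

```bash
cat >> h.py <<'E'
from scipy.spatial.transform import Rotation as Ro
def pose():
    o=r.get_obs();R=Ro.from_euler("xyz",o["orientation"]).as_matrix()
    return o["tcp_pos"],R
def todelta(T):
    "world TCP target mm -> tool shift cm"
    p,R=pose();return np.round(R.T@(np.array(T)-p)/10,2)
E
python3 - <<'E'
import st
from h import *
p,R=pose();print(R.round(3));print(todelta([425,-80,270]))
E
```

```text
time 7.783
joint_positions [ 0.069 -0.179 -0.311  0.798 -0.018  1.853 -1.611]
tcp_pos [362.837  80.468 912.076]
orientation [ 3.117 -0.661  0.235]
[[ 0.768  0.218  0.602]
 [ 0.184 -0.976  0.119]
 [ 0.614  0.019 -0.789]]
[-37.58  15.78  52.51]
```

Call:
play_rows(
  increments=[
    [[-2.2,0.9,3.1,0],[-4.4,1.8,6.2,0],[-6.6,2.7,9.3,0],[-8.8,3.6,12.4,0],[-11,4.5,15.5,0],[-13.2,5.4,18.6,0],[-15.4,6.3,21.7,0],[-17.6,7.2,24.8,0],[-19.8,8.1,27.9,0],[-22,9,31,0],[-24.2,10,34,0],[-26.4,11,37,0]],
  ],
  hand=0,
)

```text
time: 8.78
tcp_pos: [486.4, 4.1, 466.8]
orientation: [3.139, -0.634, 0.244]
contact_force: [1.2, 0.3, 0.2]
grip_width: 0.13
gripper_force: 0.0
```

Call:
play_rows(
  increments=[
    [[-2.2,0.9,3,0],[-4.4,1.8,6,0],[-6.6,2.7,9,0],[-8.8,3.6,12,0],[-10.5,4.5,14.5,0],[-11.2,4.8,15.5,0],[-11.2,4.8,15.5,0]],
  ],
)

```text
time: 9.37
tcp_pos: [498.7, -42.0, 274.3]
orientation: [-3.14, -0.629, 0.242]
contact_force: [-0.4, 0.5, 0.0]
grip_width: 0.002
gripper_force: 0.0
```

Run:
```python
import st
from h import *
p,R=pose();np.savez("w1.npz",p=p,R=R)
w=r.camera("wrist");cv2.imwrite("pics/w1.png",w[:,:,::-1])
```

```text
time 9.367
joint_positions [ 0.566 -0.064 -0.407  2.276 -0.676  0.415 -0.621]
tcp_pos [498.689 -42.021 274.324]
orientation [-3.14  -0.629  0.242]
```

View pics/w1.png

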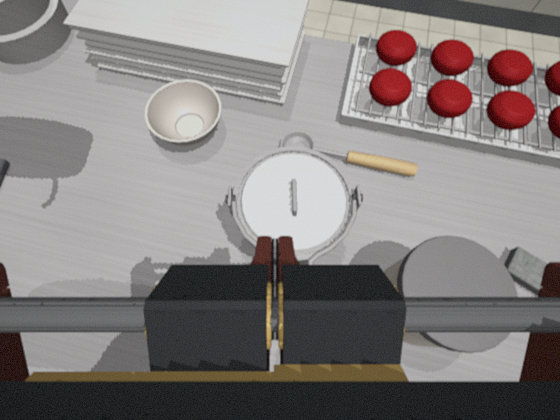

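The wrist view shows the ears at about (231,198) and (357,198), level with the tool's closing line, and the lid centre at about (294,203). The loop is hidden behind the fingers.

```bash
cat >> h.py <<'E'
def wray(uv,p,R):
    c=r.get_calibration("wrist");M=c["T_tool_cam"];d=np.array([(uv[0]-c["cx"])/c["fx"],-(uv[1]-c["cy"])/c["fy"],-1])
    return p+R@M[:3,3],R@M[:3,:3]@d
def wplane(uv,z,p,R):
    o,d=wray(uv,p,R);return o+d*(z-o[2])/d[2]
E
python3 - <<'E'
from h import *
f=np.load("w1.npz");p,R=f["p"],f["R"]
a=wplane((231,198),111,p,R);b=wplane((358,198),111,p,R);print(a,b,(a+b)/2,np.linalg.norm(a-b),"yaw",np.arctan2(*(-(a-b))[[0,1]]*[1,-1]))
print(wplane((294,203),106,p,R))
im=cv2.imread("pics/w1.png");g=cv2.cvtColor(im,cv2.COLOR_BGR2GRAY)
for k,(y,u) in enumerate([(198,231),(198,358)]):
    t=g[y-12:y+13,u-14:u+15];print(k)
    q=(t<100);ys,xs=np.nonzero(q);print(xs.mean()+u-14,ys.mean()+y-12,len(xs))
for n in("scene","side"):print(n,proj(n,a),proj(n,b))
# hinge line in the pail frame -> under-loop target; hook refit
def res(v):
    x,y,w=v;c,s=np.cos(w),np.sin(w);f=lambda dx,z:np.array([x+c*dx,y+s*dx,z])
    o=[]
    for n,t,l,h in [("scene",(368.6,130.6),(382,132),(389,104)),("side",(248.2,110.6),(262.4,104),(261.4,70.4))]:
        o+=list(proj(n,f(-23,317))-t)
        for q,zz in((l,(300,420)),(h,(300,420))):
            A,B=proj(n,f(20,zz[0])),proj(n,f(20,zz[1]));d=(B-A)/np.linalg.norm(B-A);o.append(d[0]*(q[1]-A[1])-d[1]*(q[0]-A[0]))
    return o
s=least_squares(res,[535,218,.2]);print("seat",s.x,np.round(s.fun,1))
E
```

```text
[594.74222854  28.66245693 111.        ] [ 626.83734307 -100.76423033  111.        ] [610.78978581 -36.0508867  111.        ] 133.34678005851296 yaw 0.2430757450928564
[607.21153386 -36.61242428 106.        ]
0
229.8695652173913 200.6086956521739 23
1
355.2 196.54545454545453 55
scene [322.82518978 220.16714563] [288.67291239 243.99021698]
side [286.65004057 203.58475759] [306.66086699 236.0467816 ]
seat [5.36634417e+02 2.09980624e+02 2.68191484e-01] [-0.4 -0.3 -0.1  0.   0.2 -0.5 -0.2  0.1]
```

Call:
play_rows(
  increments=[
    [[-2.1,0.5,1.1,0],[-4.2,1.1,2.2,0],[-6.2,1.6,3.4,0],[-8.2,2.1,4.5,0],[-9.2,2.1,6.4,0],[-10.1,2.1,8.4,0],[-11.1,2.1,10.3,0],[-12,2.1,12.2,0],[-12,2.1,12.2,0],[-12,2.1,12.2,0]],
  ],
  hand=12,
)

```text
time: 10.25
tcp_pos: [486.2, -83.0, 145.1]
orientation: [-3.114, -0.593, 0.245]
contact_force: [0.7, 0.2, 0.6]
grip_width: 0.118
gripper_force: 0.0
```

```bash
cat >> h.py <<'E'
H=np.array([610.5,-36.]);EX=np.array([.9707,.2407]);EY=np.array([-.2407,.9707])
def szl(p):return np.round([(p[:2]-H)@EX,p[2],(p[:2]-H)@EY],1)
E
python3 - <<'E'
import st
from h import *
p,R=pose();print(szl(p))
w=r.camera("wrist");d=r.camera("side");s=r.camera("scene")
o=np.hstack([crop(d,230,180,100,75,400,300),crop(s,240,185,100,75,400,300)])
cv2.imwrite("pics/p2.png",np.vstack([o[:,:,::-1],np.hstack([crop(w,0,0,560,420,400,300)[:,:,::-1]]*2)]))
E
```

```text
time 10.25
joint_positions [ 0.994  0.274 -0.794  2.369 -1.031  0.128 -0.048]
tcp_pos [486.184 -82.984 145.112]
orientation [-3.114 -0.593  0.245]
[-132.   145.1  -15.7]
```

View pics/p2.png

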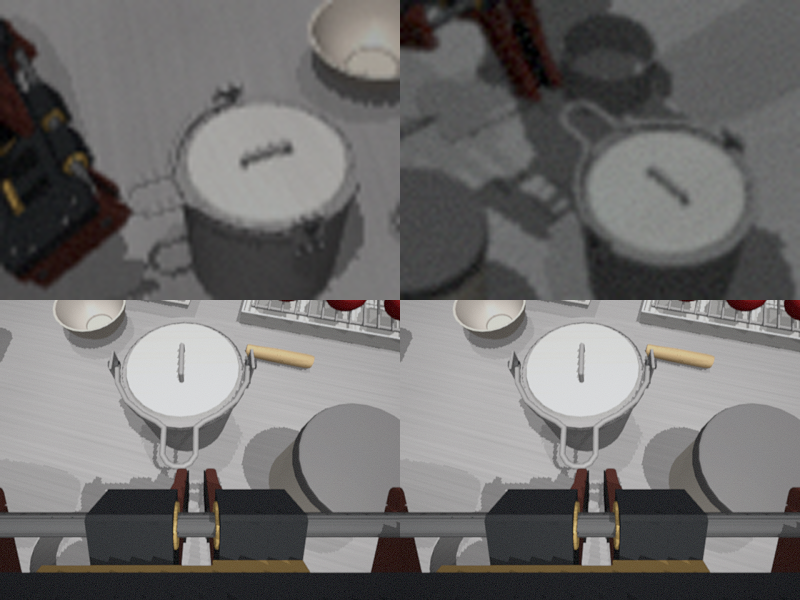

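The fingers are about 10 mm short of the loop end, at wrist crop (180,465). Joints 5 and 6 sit at their limits, so this pose can't be reached as tilted. I'll fit the arm's kinematics from the logged states to find what is feasible.

```bash
cat > fk.py <<'E'
import numpy as np
from scipy.spatial.transform import Rotation as Ro
from scipy.optimize import least_squares
Q=np.array([[1.13378,.4118,-.0127,1.59697,.00557,1.13429,-.08223],[.762,.007,-.212,1.401,.002,1.732,-.776],[.658,-.076,-.864,1.284,-.062,1.852,-1.551],[.569,-.091,-.768,1.25,-.068,1.852,-1.549],[1.,-.042,-1.211,1.146,-.043,1.852,-1.556],[.189,-.196,-.365,1.105,-.087,1.852,-1.549],[-.12,-.199,-.204,.878,.021,1.852,-1.637],[.566,-.064,-.407,2.276,-.676,.415,-.621],[.994,.274,-.794,2.369,-1.031,.128,-.048]])
P=np.array([[225.1,-582.6,246.9],[353.6,-274.3,556.7],[387.9,82.4,632.5],[390.1,83.1,654.5],[417.1,89.5,680.2],[364.2,78,769.8],[358,86.5,884.5],[498.7,-42,274.3],[486.2,-83,145.1]])
O=np.array([[-3.14,0,.3688],[3.14,-.001,.244],[3.141,-.054,.244],[3.14,-.104,.245],[3.139,-.157,.244],[3.133,-.366,.246],[3.123,-.609,.26],[-3.14,-.629,.242],[-3.114,-.593,.245]])
rz=lambda a:Ro.from_euler("z",a).as_matrix();ry=lambda a:Ro.from_euler("y",a).as_matrix();Z=np.array([0,0,1.])
def fk(q,v,s):
    h,L1,L2,T,c=v;R=rz(s[0]*q[0]);p=h*Z;R=R@ry(q[1])@rz(s[1]*q[2]);p=p+L1*R@Z;R=R@ry(q[3])@rz(s[2]*q[4]);p=p+L2*R@Z;R=R@ry(q[5])@rz(s[3]*q[6]+c);return p+T*R@Z,R
def res(v,s):
    o=[]
    for q,p,e in zip(Q,P,O):
        x,R=fk(q,v,s);o+=list(x-p)+list(100*Ro.from_matrix(R.T@Ro.from_euler("xyz",e).as_matrix()).as_rotvec())
    return o
if __name__=="__main__":
    import itertools
    best=[]
    for s in itertools.product([-1,1],repeat=3):
        for c in(-1.5,0,1.5,3.1):
            f=least_squares(res,[300,545,450,360,c],args=((-1,)+s,));best.append((f.cost,s,f.x.round(3)))
    best.sort(key=lambda b:b[0]);print(*best[:3],sep="\n")
E
python3 fk.py
```

```text
(np.float64(8222.730675641697), (-1, -1, -1), array([272.236, 509.267, 447.202, 295.111,   1.571]))
(np.float64(8222.730675641697), (-1, -1, -1), array([272.236, 509.267, 447.202, 295.111,   1.571]))
(np.float64(8222.730675641697), (-1, -1, -1), array([272.236, 509.267, 447.202, 295.111,   1.571]))
```

```bash
cat >> fk.py <<'E'
def fk(q,v,s=(-1,-1,-1,-1)):
    R=rz(s[0]*q[0]);p=v[0]*Z+R@[v[1],v[12],0];R=R@ry(q[1]);p=p+R@[v[2],v[9],0];R=R@rz(s[1]*q[2]);p=p+R@[v[3],v[10],v[4]];R=R@ry(q[3])@rz(s[2]*q[4]);p=p+R@[v[5],v[11],v[6]];R=R@ry(q[5])
    p=p+R@[v[7],0,v[8]];return p,R@rz(s[3]*q[6]+np.pi/2)
if __name__=="__main__":
    f=least_squares(lambda v:np.r_[res(v,(-1,)*4),.02*v[[1,2,3,5,7,9,10,11,12]]],[272,0,0,0,509,0,447,0,295,0,0,0,0]);print(f.cost,f.x.round(1));print(np.round(f.fun[:54].reshape(-1,6),1));np.save("v.npy",f.x)
E
python3 fk.py | tail -12
```

```text
0.39824906729340515 [ 2.842e+02  2.000e-01 -4.000e-01  4.000e-01  5.332e+02  1.000e-01
  4.527e+02  2.000e-01  3.339e+02 -1.490e+01 -1.900e+01  2.000e-01
 -1.490e+01]
[[-0.1 -0.  -0.1  0.   0.  -0. ]
 [ 0.   0.2  0.1  0.   0.   0. ]
 [ 0.1  0.2  0.1 -0.  -0.   0.1]
 [-0.2 -0.1 -0.1  0.1 -0.  -0.1]
 [ 0.  -0.   0.1  0.  -0.1  0. ]
 [ 0.3 -0.2 -0.2  0.  -0.  -0. ]
 [-0.1 -0.1  0.   0.  -0.   0. ]
 [ 0.1  0.2 -0.  -0.  -0.   0. ]
 [-0.1 -0.1  0.  -0.   0.   0.1]]
```

```bash
cat > ik.py <<'E'
from fk import *
v=np.load("v.npy")
LO=np.array([-2.95,-.29,-1.47,.14,-1.03,.13,-2.86]);HI=np.array([2.95,1.99,1.44,2.54,4.17,1.85,2.86])
H=np.array([610.5,-36.]);EX=np.array([.9707,.2407]);EY=np.array([-.2407,.9707])
def ik(p,th,yaw=.243,roll=np.pi,starts=None):
    Rt=Ro.from_euler("xyz",[roll,-th,yaw]).as_matrix();b=None
    g=np.random.default_rng(0)
    for k in range(8):
        q0=g.uniform(np.maximum(LO,[-1.5,-.2,-1.4,.3,-1,.2,-2.8]),np.minimum(HI,[1.5,1,1.4,2.5,1.5,1.8,2.8]))
        f=least_squares(lambda q:(lambda x,R:np.r_[(x-p)/10,10*Ro.from_matrix(R.T@Rt).as_rotvec()])(*fk(q,v)),q0,bounds=(LO+.01,HI-.01))
        if b is None or f.cost<b.cost:b=f
        if b.cost<1e-6:break
    return b.cost,b.x.round(2)
def w(s,z,l=0):return np.r_[H+s*EX+l*EY,z]
if __name__=="__main__":
    for s,z in[(-135,105),(-118,114),(-108,154),(-93,181),(-70,202),(-28,215)]:
        for th in(.3,.4,.5,.63):
            c,q=ik(w(s,z),th);print(s,z,th,"ok" if c<1e-4 else round(c,2),q)
E
python3 ik.py
```

```text
-135 105 0.3 ok [ 0.63  0.32 -0.59  2.25  0.24  0.34 -1.46]
-135 105 0.4 ok [ 0.64  0.3  -0.57  2.32  0.1   0.19 -1.29]
-135 105 0.5 ok [ 1.    0.4  -0.95  2.37  1.18  0.14 -2.3 ]
-135 105 0.63 ok [ 1.33  0.72 -1.37  2.44  1.88  0.44 -2.85]
-118 114 0.3 ok [ 0.93  0.45 -1.    2.2   0.68  0.48 -1.86]
-118 114 0.4 ok [ 0.59  0.3  -0.53  2.29  0.06  0.22 -1.28]
-118 114 0.5 ok [ 0.98  0.4  -0.95  2.33  1.    0.16 -2.14]
-118 114 0.63 ok [ 1.28  0.65 -1.32  2.41  1.84  0.38 -2.85]
-108 154 0.3 ok [ 0.74  0.29 -0.75  2.15  0.24  0.49 -1.48]
-108 154 0.4 ok [ 0.46  0.21 -0.38  2.24 -0.17  0.33 -1.08]
-108 154 0.5 ok [ 1.13  0.38 -1.13  2.28  0.69  0.27 -1.85]
-108 154 0.63 ok [ 1.23  0.42 -1.2   2.36  1.44  0.14 -2.54]
-93 181 0.3 ok [ 0.95  0.35 -1.02  2.09  0.4   0.6  -1.63]
-93 181 0.4 ok [ 1.17  0.44 -1.28  2.15  0.67  0.54 -1.85]
-93 181 0.5 ok [ 0.62  0.18 -0.54  2.25 -0.29  0.28 -0.95]
-93 181 0.63 ok [ 1.24  0.36 -1.21  2.31  0.79  0.14 -1.93]
-70 202 0.3 ok [ 0.99  0.4  -1.13  2.01  0.49  0.7  -1.72]
-70 202 0.4 ok [-0.3   0.16  0.43  2.16 -0.43  0.5  -0.87]
-70 202 0.5 ok [ 1.18  0.38 -1.25  2.16  0.59  0.42 -1.77]
-70 202 0.63 ok [ 0.85  0.2  -0.76  2.26 -0.54  0.17 -0.68]
-28 215 0.3 ok [ 0.74  0.36 -0.86  1.93  0.33  0.7  -1.6 ]
-28 215 0.4 ok [ 1.01  0.46 -1.2   1.99  0.62  0.64 -1.83]
-28 215 0.5 ok [ 0.76  0.27 -0.78  2.08  0.14  0.39 -1.4 ]
-28 215 0.63 ok [ 1.07  0.36 -1.12  2.16  0.59  0.24 -1.78]
```

Even the full tilt is feasible in theory, but a tilt of 0.4 to 0.5 is comfortable there. I'll keep pressing towards the target so the tilt relaxes by itself.

Call:
play_rows(
  increments=[
    [[-1,-1,0.5,0],[-1.8,-1.6,1.2,0],[-2.2,-1.6,1.9,0],[-2.5,-1.6,2.6,0],[-2.5,-1.6,2.6,0]],
  ],
)

```text
time: 10.82
tcp_pos: [477.3, -76.9, 130.0]
orientation: [-3.095, -0.566, 0.247]
contact_force: [-0.1, -0.2, -1.1]
grip_width: 0.12
gripper_force: 0.0
```

```bash
cat >> h.py <<'E'
def tgt(s,z,l=0):
    p,R=pose();o=r.get_obs();th=-o["orientation"][1];T=np.r_[H+s*EX+l*EY,z]
    tip=p+25*R[:,2]+10*R[:,0]
    print("t",round(o["time"],2),"szl",szl(p),"rpy",o["orientation"].round(3),"K",szl(tip),"q",o["joint_positions"].round(2),"F",o["contact_force"].round(1),"shift to",s,z,l,":",todelta(T))
E
python3 -c "
from h import *;tgt(-138,109)"
```

```text
t 10.82 szl [-139.1  130.    -7.6] rpy [-3.095 -0.566  0.247] K [-117.3  114.3   -6.4] q [ 0.95  0.29 -0.75  2.38 -1.03  0.13 -0.04] F [-0.1 -0.2 -1.1] shift to -138 109 0 : [-1.03 -0.67  1.86]
```

Call:
play_rows(
  increments=[
    [[-0.6,-0.7,1,0],[-1,-0.7,1.9,0],[-1,-0.7,1.9,0],[-1,-0.7,1.9,0]],
  ],
)

```text
time: 11.15
tcp_pos: [478.3, -73.5, 121.1]
orientation: [-3.084, -0.551, 0.248]
contact_force: [0.7, -0.0, 0.6]
grip_width: 0.122
gripper_force: 0.0
```

Call:
play_rows(
  increments=[
    [[-0.3,-0.3,0.5,0],[-0.5,-0.5,1.2,0],[-0.5,-0.5,1.2,0],[-0.5,-0.5,1.2,0]],
  ],
)

```text
time: 11.48
tcp_pos: [479.7, -70.6, 116.1]
orientation: [-3.078, -0.542, 0.249]
contact_force: [-0.7, -0.1, -0.3]
grip_width: 0.122
gripper_force: 0.0
```

```bash
python3 -c "
from h import *;tgt(-135,109)"
```

```text
t 11.48 szl [-135.3  116.1   -2.1] rpy [-3.078 -0.542  0.249] K [-113.9   99.9   -0.4] q [ 0.86  0.32 -0.68  2.37 -1.03  0.13 -0.05] F [-0.7 -0.1 -0.3] shift to -135 109 0 : [-0.34 -0.17  0.63]
```

Call:
play_rows(
  increments=[
    [[0.6,0,0.4,0],[1.2,0,0.7,0],[1.7,0,0.6,0],[2.2,0,0.4,0],[2.8,0,-0.2,0],[3.4,0,-0.8,0],[4,0,-1.4,0],[4.5,0,-1.9,0],[5.1,0,-2.4,0],[5.8,0,-2.8,0],[6.5,0,-3.2,0],[7.2,0,-3.5,0]],
  ],
)

```text
time: 12.48
tcp_pos: [522.2, -62.0, 183.6]
orientation: [-3.079, -0.542, 0.249]
contact_force: [0.3, -1.0, -0.4]
grip_width: 0.122
gripper_force: 0.2
```

Run:
```python
from h import *
tgt(-30,215)
d=r.camera("side");s=r.camera("scene")
cv2.imwrite("pics/p3.png",np.hstack([crop(d,230,160,100,75,400,300),crop(s,240,165,100,75,400,300)])[:,:,::-1])
```

```text
t 12.48 szl [-91.9 183.6  -4. ] rpy [-3.079 -0.542  0.249] K [-70.5 167.4  -2.3] q [ 0.51  0.17 -0.33  2.25 -0.74  0.34 -0.45] F [ 0.3 -1.  -0.4] shift to -30 215 0 : [ 6.93 -0.33  0.53]
```

View pics/p3.png

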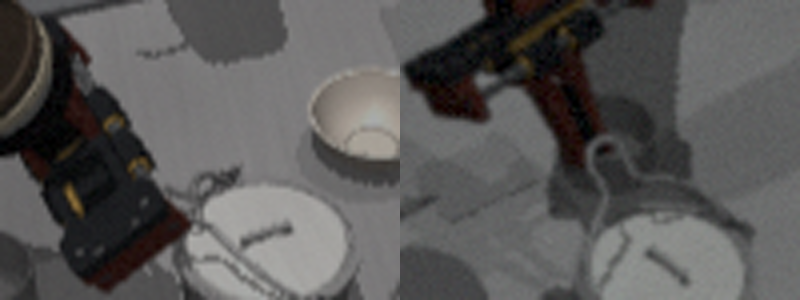

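The loop is riding up on the fingertips, and both views show the bail off the rim. I'll carry on to upright.

Call:
play_rows(
  increments=[
    [[0.8,-0.1,-0.2,0],[1.5,-0.2,-0.4,0],[2.3,-0.2,-0.5,0],[3,-0.2,-0.5,0],[3.8,-0.2,-0.5,0],[4.6,-0.2,-0.4,0],[5.4,-0.2,-0.2,0],[6.1,-0.2,0,0],[6.7,-0.2,0.2,0],[7.2,-0.2,0.4,0],[7.3,-0.2,0.5,0],[7.3,-0.2,0.5,0]],
  ],
)

```text
time: 13.58
tcp_pos: [585.0, -43.7, 216.5]
orientation: [-3.078, -0.542, 0.249]
contact_force: [-0.5, -0.5, -0.4]
grip_width: 0.121
gripper_force: 0.0
```

Run:
```python
from h import *
tgt(-60,240)
d=r.camera("side");s=r.camera("scene")
cv2.imwrite("pics/p4.png",np.hstack([crop(d,230,160,100,75,400,300),crop(s,240,165,100,75,400,300)])[:,:,::-1])
```

```text
t 13.58 szl [-26.6 216.5  -1.3] rpy [-3.078 -0.542  0.249] K [ -5.1 200.3   0.4] q [ 0.35  0.2  -0.24  2.11 -0.54  0.4  -0.73] F [-0.5 -0.5 -0.4] shift to -60 240 0 : [-1.65 -0.39 -3.72]
```

View pics/p4.png

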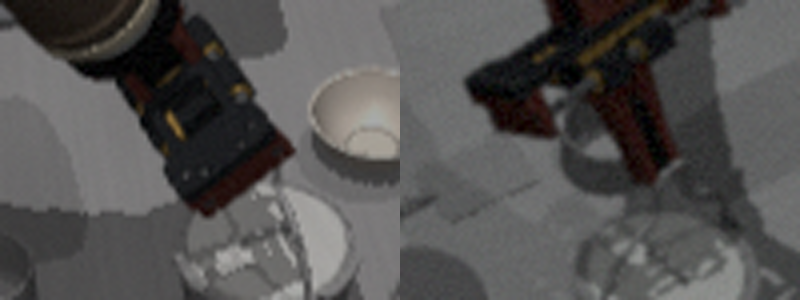

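Call:
play_rows(
  increments=[
    [[-0.5,0,-1,0],[-1,0,-2,0],[-1.5,0,-4,0],[-1.5,0,-6,0],[-1.5,0,-6,0],[-1.5,0,-6,0]],
  ],
  hand=12,
)

```text
time: 14.18
tcp_pos: [543.1, -59.2, 261.9]
orientation: [-3.081, -0.545, 0.248]
contact_force: [-0.2, 0.1, 0.3]
grip_width: 0.118
gripper_force: 0.0
```

Run:
```python
from h import *
tgt(-3.5,206)
p,R=pose();np.savez("w2.npz",p=p,R=R)
w=r.camera("wrist");d=r.camera("side")
cv2.imwrite("pics/w2.png",np.hstack([w,crop(d,230,150,100,75,240,180)[0:180].repeat(1,0) if 0 else cv2.copyMakeBorder(crop(d,240,140,80,140,240,420),0,0,0,0,0)])[:,:,::-1])
for dl in(-.12,-.06,0,.06,.12):
    Rn=R@Ro.from_euler("z",dl).as_matrix();print(dl,Rn.round(3)[:,1],Ro.from_matrix(Rn).as_euler("xyz").round(3))
```

```text
t 14.18 szl [-71.  261.9  -6.3] rpy [-3.081 -0.545  0.248] K [-49.6 245.8  -4.7] q [ 0.41  0.07 -0.23  2.13 -0.54  0.52 -0.71] F [-0.2  0.1  0.3] shift to -3.5 206 0 : [ 2.88 -0.09  8.3 ]
-0.12 [ 0.373 -0.928  0.01 ] [ 3.129 -0.548  0.389]
-0.06 [ 0.325 -0.945 -0.021] [-3.117 -0.547  0.318]
0 [ 0.276 -0.96  -0.052] [-3.081 -0.545  0.248]
0.06 [ 0.226 -0.971 -0.083] [-3.045 -0.54   0.178]
0.12 [ 0.175 -0.978 -0.114] [-3.009 -0.533  0.109]
```

View pics/w2.png

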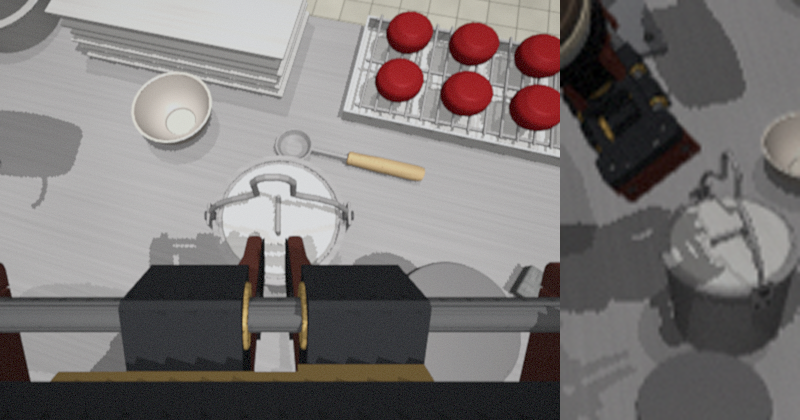

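The bail stands upright: the loop end is at (272,179) and the ears are at (209,214) and (349,214). I'll measure it.

Run:
```python
from h import *
f=np.load("w2.npz");p,R=f["p"],f["R"]
def onplane(uv,s0):
    o,d=wray(uv,p,R);t=(s0-(o[:2]-H)@EX)/(d[:2]@EX);return szl(o+d*t)
for s0 in(-10,0,10,20):print(s0,onplane((272,179),s0))
print(onplane((250,190),0),onplane((293,190),0))
a=wplane((209,214),111,p,R);b=wplane((349,214),111,p,R);print(szl(a),szl(b))
Rn=R@Ro.from_euler("z",-.05).as_matrix();print("z axis s,z",Rn[:2,2]@EX,Rn[:2,2]@EY,Rn[2,2])
# TCP so grasp pt (6 ahead) at loop (s=0,l,z=201)
for z in(200,):
    g=np.r_[H,z];T=g-6*R[:,2];print(todelta(T),todelta(T-40*R[:,2]))
```

```text
-10 [-10.  230.   -1.2]
0 [ -0.  205.1   0.6]
10 [ 10.  180.2   2.5]
20 [ 20.  155.3   4.4]
[ -0.  182.   18.8] [ -0.  183.7 -13.9]
[ -0. 111.  68.] [  3.1 111.  -67.5]
z axis s,z 0.5170089266693628 0.06350236871316296 -0.8536522199786526
[2.95 0.04 8.24] [2.95 0.03 4.24]
```

Call:
play_rows(
  increments=[
    [[1,0,0,-0.02],[2,0,0,-0.05],[2.9,0,0,-0.05],[2.9,0,1,-0.05],[2.9,0,2.5,-0.05],[2.9,0,4,-0.05],[2.9,0,5.5,-0.05],[2.9,0,6.8,-0.05],[2.9,0,7.6,-0.05],[2.9,0,8.2,-0.05],[2.9,0,8.2,-0.05],[2.9,0,8.2,-0.05]],
  ],
  hand=60,
)

```text
time: 15.28
tcp_pos: [607.1, -36.6, 204.8]
orientation: [-3.108, -0.544, 0.307]
contact_force: [0.1, -0.0, 0.1]
grip_width: 0.6
gripper_force: 0.0
```

Run:
```python
from h import *
p,R=pose();tgt(-3.5,206);print("grasp",szl(p+6*R[:,2]),r.get_obs()["grip_width"])
```

```text
t 15.28 szl [-3.400e+00  2.048e+02  2.000e-01] rpy [-3.108 -0.544  0.307] K [ 18.  188.6   2.4] q [ 0.34  0.25 -0.26  2.08 -0.5   0.37 -0.72] F [ 0.1 -0.   0.1] shift to -3.5 206 0 : [ 0.05  0.01 -0.11]
grasp [ -0.3 199.7   0.6] 0.5996035975205206
```

Call:
play_rows(
  increments=[
    [[0,0,0,0],[0,0,0,0],[0,0,0,0],[0,0,0,0],[0,0,0,0],[0,0,0,0]],
  ],
  hand=0,
)

```text
time: 15.78
tcp_pos: [607.4, -36.8, 205.8]
orientation: [-3.109, -0.546, 0.307]
contact_force: [-0.5, 0.6, 3.1]
grip_width: 0.362
gripper_force: 30.0
```

Run:
```python
from h import *
p,R=pose();tgt(-3.5,246);o=r.get_obs();print("grasp",szl(p+6*R[:,2]),o["grip_width"]*88,o["gripper_force"])
w=r.camera("wrist");d=r.camera("side")
cv2.imwrite("pics/w3.png",np.hstack([w,crop(d,240,140,80,140,240,420)])[:,:,::-1])
```

```text
t 15.78 szl [ -3.2 205.8  -0. ] rpy [-3.109 -0.546  0.307] K [ 18.2 189.6   2.2] q [ 0.34  0.25 -0.26  2.08 -0.5   0.37 -0.72] F [-0.5  0.6  3.1] shift to -3.5 246 0 : [ 2.06 -0.12 -3.45]
grasp [-1.000e-01  2.006e+02  4.000e-01] 31.831548323602505 29.960489999502897
```

Call:
play_rows(
  increments=[
    [[0.1,0,-0.2,0],[0.2,0,-0.4,0],[0.4,0,-0.7,0],[0.6,0,-1.05,0],[0.8,0,-1.4,0],[1.1,-0.1,-1.9,0],[1.4,-0.1,-2.4,0],[1.7,-0.1,-2.9,0],[2,-0.1,-3.4,0],[2.2,-0.1,-3.6,0],[2.2,-0.1,-3.6,0],[2.2,-0.1,-3.6,0]],
  ],
)

```text
time: 16.88
tcp_pos: [607.4, -36.9, 247.6]
orientation: [-3.109, -0.545, 0.307]
contact_force: [-0.3, 0.4, -6.5]
grip_width: 0.363
gripper_force: 29.9
```

Run:
```python
from h import *
tgt(-3.5,246);o=r.get_obs();print(o["grip_width"]*88,o["torque"].round(2))
w=r.camera("wrist");d=r.camera("side");s=r.camera("scene")
cv2.imwrite("pics/w4.png",np.vstack([np.hstack([crop(d,230,110,100,75,400,300),crop(s,240,145,120,90,400,300)]),np.hstack([crop(w,0,0,560,420,400,300),crop(s,340,60,120,90,400,300)])])[:,:,::-1])
```

```text
t 16.88 szl [-3.200e+00  2.476e+02 -1.000e-01] rpy [-3.109 -0.545  0.307] K [ 18.2 231.4   2.1] q [ 0.31  0.19 -0.22  2.03 -0.45  0.47 -0.8 ] F [-0.3  0.4 -6.5] shift to -3.5 246 0 : [-0.11 -0.01  0.12]
31.906885635456277 [-0.46  1.13  0.03]
```

View pics/w4.png

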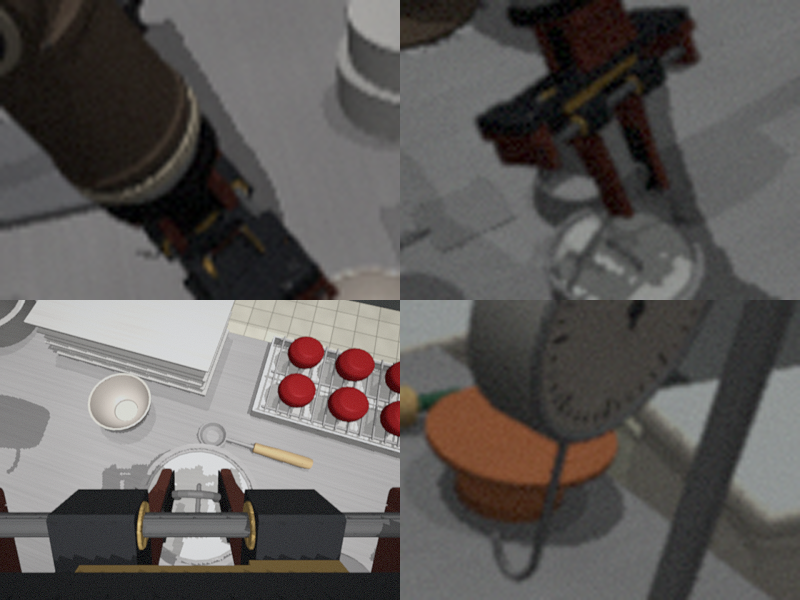

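The pail is lifted at about 6.5 N, and the loop end shows at about (276,273) in the wrist view. Next I'll locate the loop end in the tool frame and plan the move to hover in front of the hook.

Run:
```python
from h import *
p,R=pose()
w=r.camera("wrist");g=cv2.cvtColor(w,cv2.COLOR_RGB2GRAY)
cv2.imwrite("pics/w5.png",cv2.resize(w[225:300,210:340],None,fx=6,fy=6,interpolation=cv2.INTER_CUBIC)[:,:,::-1])
for uv in[(276,270),(276,273),(276,276)]:
    for dz in(9,12):
        T=wplane(uv,p[2]-5.2+dz,p,R);print(uv,dz,szl(T),"rel TCP tool",(R.T@(T-p)).round(1), "in s,z rel grasp",(szl(T)-szl(p+6*R[:,2])))
print(todelta([440,190,325]),R.round(3))
```

```text
(276, 270) 9 [ -0.7 250.7  -0.9] rel TCP tool [ 4.3  1.  -1.9] in s,z rel grasp [-0.2  8.9 -1.3]
(276, 270) 12 [ -1.1 253.7  -1. ] rel TCP tool [ 5.6  1.  -4.6] in s,z rel grasp [-0.6 11.9 -1.4]
(276, 273) 9 [ -2.1 250.7  -1. ] rel TCP tool [ 3.2  1.  -2.6] in s,z rel grasp [-1.6  8.9 -1.4]
(276, 273) 12 [ -2.4 253.7  -1.1] rel TCP tool [ 4.5  1.  -5.3] in s,z rel grasp [-1.9 11.9 -1.5]
(276, 276) 9 [ -3.4 250.7  -1.1] rel TCP tool [ 2.1  1.  -3.2] in s,z rel grasp [-2.9  8.9 -1.5]
(276, 276) 12 [ -3.6 253.7  -1.2] rel TCP tool [ 3.4  1.  -5.9] in s,z rel grasp [-3.1 11.9 -1.6]
[ -3.72 -27.04 -10.49] [[ 0.816  0.318  0.483]
 [ 0.258 -0.948  0.188]
 [ 0.518 -0.029 -0.855]]
```

View pics/w5.png

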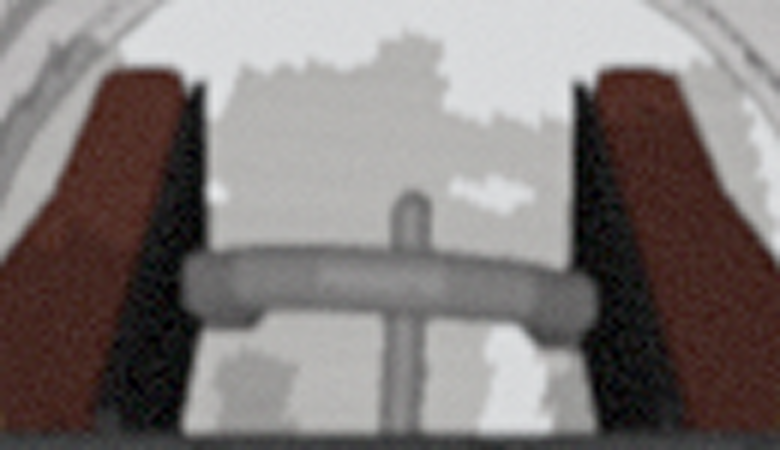

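The loop end is at crop (390,282), which is wrist pixel (275,272), about (4.5, 1, -5) mm from the TCP and level within the fingers. That was my tenth picture, so from here I measure numerically only. Now I'll carry the pail to hover in front of the hook.

Call:
play_rows(
  increments=[
    [[0.3,0,-0.5,0],[0.8,0,-1.3,0],[1.4,-0.1,-2.4,0],[2,-0.3,-3.5,0],[2.5,-0.7,-4.6,0],[2.8,-1.5,-5.6,0],[2.8,-2.8,-6.5,0],[2.5,-4.3,-7.2,0],[2,-6,-7.7,0],[1.5,-7.8,-8,0],[1,-9.6,-8.3,0],[0.5,-11.4,-8.6,0]],
  ],
)

```text
time: 18.08
tcp_pos: [532.7, 57.1, 327.7]
orientation: [-3.109, -0.545, 0.307]
contact_force: [-0.3, -0.7, -7.3]
grip_width: 0.368
gripper_force: 29.9
```

Call:
play_rows(
  increments=[
    [[-0.5,-1.8,-0.2,0],[-1,-3.6,-0.5,0],[-1.5,-5.4,-0.7,0],[-2,-7.2,-1,0],[-2.5,-9,-1.2,0],[-2.9,-10.8,-1.4,0],[-3.3,-12.3,-1.6,0],[-3.7,-13.7,-1.8,0],[-4,-14.8,-1.9,0],[-4.2,-15.5,-1.9,0],[-4.2,-15.6,-1.9,0],[-4.2,-15.6,-1.9,0]],
  ],
)

```text
time: 19.08
tcp_pos: [440.1, 190.0, 326.3]
orientation: [-3.109, -0.546, 0.308]
contact_force: [0.4, -0.7, -6.0]
grip_width: 0.363
gripper_force: 29.9
```

Run:
```python
from h import *
tgt(0,325);p,R=pose();np.savez("w6.npz",p=p,R=R)
top=p+R@[4.5,.9,-5.2];print("top",top)
w=r.camera("wrist");cv2.imwrite("pics/w6.png",w[:,:,::-1]);
d=r.camera("side");cv2.imwrite("pics/s6.png",d[:,:,::-1])
s=r.camera("scene");cv2.imwrite("pics/c6.png",s[:,:,::-1])
# expected hook pixels in wrist
def wproj(P):
    c=r.get_calibration("wrist");M=c["T_tool_cam"];q=np.linalg.inv(M)@np.append(R.T@(P-p),1);return np.round([c["fx"]*q[0]/-q[2]+c["cx"],-c["fy"]*q[1]/-q[2]+c["cy"]],1)
for n,P in[("seat",[535,214,295]),("tip",[513,208,317]),("rod340",[555,218,340]),("rod420",[555,218,420])]:print(n,wproj(np.array(P)))
```

```text
t 19.08 szl [-111.   326.3  260.4] rpy [-3.109 -0.546  0.308] K [-89.5 310.1 262.6] q [ 0.13 -0.19 -0.59  2.19 -0.08  0.57 -1.68] F [ 0.4 -0.7 -6. ] shift to 0 325 0 : [ 7.95 26.85  4.12]
top [441.57817126 189.33661697 333.05903488]
seat [287.1 125.4]
tip [285.6 140.5]
rod340 [292.6  45.3]
rod420 [ 299.9 -168.2]
```

Run:
```python
import cv2,numpy as np
w=cv2.imread("pics/w6.png");g=cv2.GaussianBlur(cv2.cvtColor(w,cv2.COLOR_BGR2GRAY),(3,3),0)
print("     ",*range(240,341,5))
for y in range(20,180,8):print(y,g[y,240:341:5])
```

```text
240 245 250 255 260 265 270 275 280 285 290 295 300 305 310 315 320 325 330 335 340
20 [174 176 176 176 193 208 210 210 210 210  74  75  75 156 210 210 211 210
 210 210 211]
28 [174 173 176 179 168 120 118 134 172 203  74  75  75 194 211 211 211 211
 211 211 211]
36 [177 176 177 176 133 127 128 139 141 143  71  77  75 117 147 190 211 212
 211 211 212]
44 [176 177 178 159 135 143 129 122 132 142  72  78  73 137 142 142 141 131
 119 119 132]
52 [176 176 175 129 132 139 140 141 166 176  71  79  73 124 128 140 142 132
 123 131 140]
60 [177 175 176 178 151 127 190 164 142 131  71  78  74 139 162 187 177 146
 137 126 125]
68 [175 177 179 179 179 163 162 163 152 121  74  79  83 163 142 133 126 137
 143 135 149]
76 [177 177 178 177 177 164 161 164 167 167  73  96  97 164 147 141 125 159
 183 184 152]
84 [176 175 177 177 176 177 177 177 179 180  79  95 128 166 169 168 165 163
 165 164 159]
92 [178 176 174 177 178 178 176 178 179 179 111 126 159 179 181 181 178 168
 166 166 201]
100 [178 177 177 177 178 180 178 178 177 170 115 123 175 182 182 182 182 180
 160 183 178]
108 [178 176 177 180 180 180 178 177 179 160 148 144 181 181 180 181 183 132
 191 174 189]
116 [155 176 179 179 180 181 179 179 179 136 152 138 181 182 182 181 157 133
 186 177 199]
124 [132 130 131 130 141 179 180 181 182 132 170 146 182 180 181 183 146 134
 115 190 198]
132 [132 133 134 132 132 132 178 179 181 136 157 157 182 184 185 185 181 134
 115 110 200]
140 [134 133 133 134 133 133 181 182 150 144 121 180 182 181 183 184 183 177
 115 115 116]
148 [134 132 132 134 133 135 180 181 133 153 112 182 182 183 184 182 183 182
 181 164 124]
156 [133 134 133 133 134 160 179 179 181 180 181 182 182 183 182 182 181 181
 182 184 171]
164 [135 134 135 134 136 181 180 181 180 180 180 180 180 182 183 183 184 184
 184 184 183]
172 [138 184 184 181 180 181 180 181 181 180 179 181 182 182 182 182 182 183
 182 184 185]
```

The hook shows up in the numbers. The rod is at columns 288 to 303, and the tip ends near row 153 at columns 279 to 292. I'll extract its centre line.

Run:
```python
from h import *
w=cv2.imread("pics/w6.png");g=cv2.GaussianBlur(cv2.cvtColor(w,cv2.COLOR_BGR2GRAY),(3,3),0).astype(float)
L=[]
for y in range(20,158,4):
    row=g[y,272:312];th=165 if y>84 else 110;k=np.nonzero(row<th)[0]
    if len(k):L.append((y,272+k[0],272+k[-1]))
print([tuple(map(int,t)) for t in L])
f=np.load("w6.npz");p,R=f["p"],f["R"]
c=r.get_calibration("wrist");Mi=np.linalg.inv(c["T_tool_cam"])
def wproj(P):
    q=Mi@np.append(R.T@(P-p),1);return np.array([c["fx"]*q[0]/-q[2]+c["cx"],-c["fy"]*q[1]/-q[2]+c["cy"]])
# fit seat x,y,yaw: rod centre columns, tip end centre
rod=[(y,(a+b)/2) for y,a,b in L if 24<=y<=76]
def res(v,z0=295):
    x,y,w_=v;cs,sn=np.cos(w_),np.sin(w_);F=lambda dx,z:np.array([x+cs*dx,y+sn*dx,z]);o=[]
    A,B=wproj(F(20,330)),wproj(F(20,370));d=(B-A)/np.linalg.norm(B-A)
    for yy,u in rod:o.append((d[0]*(yy-A[1])-d[1]*(u-A[0]))/2)
    t=wproj(F(-23,z0+22));o+=list(t-TIP)
    return o
for TIP in[(286,149),(286,146),(286,151)]:
    s=least_squares(res,[535,214,.23]);print(TIP,s.x.round(3),s.cost.round(2))
for P in[plane("scene",(368.6,130.6),317),plane("side",(248.2,110.6),317)]:print("tip by",P.round(1))
o,d=wray((286,149),p,R);print("tip wrist",(o+d*(317-o[2])/d[2]).round(1))
```

```text
[(20, 289, 304), (24, 289, 303), (28, 289, 303), (32, 288, 303), (36, 288, 304), (40, 288, 303), (44, 288, 303), (48, 288, 302), (52, 289, 302), (56, 288, 301), (60, 288, 302), (64, 289, 301), (68, 287, 300), (72, 288, 301), (76, 288, 300), (80, 288, 299), (84, 288, 299), (88, 286, 300), (92, 286, 300), (96, 286, 299), (100, 286, 299), (104, 286, 298), (108, 285, 298), (112, 285, 297), (116, 284, 297), (120, 284, 296), (124, 284, 296), (128, 283, 295), (132, 282, 295), (136, 282, 294), (140, 279, 294), (144, 277, 293), (148, 277, 292), (152, 280, 290)]
(286, 149) [5.30651e+02 2.10995e+02 2.11000e-01] 0.24
(286, 146) [5.32393e+02 2.11518e+02 2.09000e-01] 0.24
(286, 151) [5.29495e+02 2.10648e+02 2.13000e-01] 0.24
tip by [515.9 204.1 317. ]
tip by [513.6 201.6 317. ]
tip wrist [508.2 206.2 317. ]
```

The seat comes out at about (533,211), stand yaw about 0.21, and the scene and side views agree to within 5 mm. I'll close in to just before the tip and measure the loop and hook together.

Call:
play_rows(
  increments=[
    [[0.5,0,-0.1,0],[1,0.1,0.2,0],[1.5,0.2,0.5,0],[2,0.2,0.8,0],[2.5,0.3,1.1,0],[3,0.3,1.4,0],[3.5,0.4,1.7,0],[4,0.5,2,0],[4.5,0.5,2.3,0],[4.8,0.6,2.5,0],[4.9,0.6,2.6,0],[4.9,0.6,2.6,0]],
  ],
)

```text
time: 20.23
tcp_pos: [495.1, 201.5, 328.3]
orientation: [-3.108, -0.544, 0.307]
contact_force: [0.1, 0.5, -6.8]
grip_width: 0.365
gripper_force: 29.9
```

```bash
cat > m.py <<'E'
from h import *
o=r.get_obs();p,R=pose();top=p+R@[4.5,.9,-5.2];print("t",o["time"].round(2),"top",top.round(1),"F",o["contact_force"].round(1),"rpy",o["orientation"].round(3),"q",o["joint_positions"].round(2),o["grip_width"].round(3))
w=r.camera("wrist")
c=r.get_calibration("wrist");Mi=np.linalg.inv(c["T_tool_cam"])
def wproj(P):
    q=Mi@np.append(R.T@(P-p),1);return np.round([c["fx"]*q[0]/-q[2]+c["cx"],-c["fy"]*q[1]/-q[2]+c["cy"]],1)
S=np.array([533,211]);sx=np.array([.978,.208])
print("expected tip",wproj(np.r_[S-23*sx,317]),"seat",wproj(np.r_[S,295]),"rod330",wproj(np.r_[S+20*sx,330]),"rod360",wproj(np.r_[S+20*sx,360]),"top",wproj(top))
g=cv2.GaussianBlur(cv2.cvtColor(w,cv2.COLOR_RGB2GRAY),(3,3),0)
E
python3 - <<'E'
from m import *
print("     ",*range(230,331,5))
for y in range(60,300,8):print(y,*g[y,230:331:5])
E
```

```text
Traceback (most recent call last):
  File "m.py", line 2, in <module>
    o=r.get_obs();p,R=pose();top=p+R@[4.5,.9,-5.2];print("t",o["time"].round(2),"top",top.round(1),"F",o["contact_force"].round(1),"rpy",o["orientation"].round(3),"q",o["joint_positions"].round(2),o["grip_width"].round(3))
                                                             ^^^^^^^^^^^^^^^
AttributeError: 'float' object has no attribute 'round'
```

```bash
sed -i 's/o\["time"\].round(2)/round(o["time"],2)/;s/o\["grip_width"\].round(3)/round(o["grip_width"],3)/' m.py
python3 - <<'E'
from m import *
print("     ",*range(230,331,5))
for y in range(60,300,8):print(y,*g[y,230:331:5])
E
```

```text
t 20.23 top [496.6 200.8 335.1] F [ 0.1  0.5 -6.8] rpy [-3.108 -0.544  0.307] q [ 0.16 -0.06 -0.64  2.09  0.04  0.56 -1.77] 0.365
expected tip [275.3 246.5] seat [280.7 214.7] rod330 [284.3 158.3] rod360 [284.4 127. ] top [275.7 272.9]
      230 235 240 245 250 255 260 265 270 275 280 285 290 295 300 305 310 315 320 325 330
60 166 177 177 176 178 166 139 124 92 75 77 78 75 127 213 213 213 213 214 213 213
68 176 177 180 182 181 133 154 134 111 76 77 76 74 96 116 138 188 212 214 214 214
76 179 177 178 180 137 134 176 182 144 75 78 78 73 106 125 134 143 145 143 131 114
84 175 176 178 177 168 131 129 141 130 76 78 77 74 160 154 137 126 133 142 138 127
92 178 179 179 179 179 179 162 148 127 74 77 79 75 122 132 139 139 156 182 177 148
100 178 178 177 177 176 179 171 166 165 74 79 77 74 141 127 157 193 180 147 131 134
108 177 177 177 178 178 179 179 179 173 74 77 78 73 170 166 165 164 166 160 135 123
116 176 177 180 178 177 178 179 178 179 76 78 77 73 182 178 170 165 168 170 169 165
124 177 178 179 179 178 176 176 178 179 86 80 80 72 181 180 178 180 181 182 180 174
132 180 180 179 178 177 1
[... 1034 characters left out ...]
216 172 179 191 157 123 124 211 217 217 217 217 218 217 211 179 163
236 96 101 176 149 146 146 158 160 83 96 93 204 205 206 206 207 148 110 154 184 166
244 46 49 32 155 148 147 150 122 166 112 123 153 190 180 175 111 34 46 43 88 148
252 48 48 22 131 147 148 149 150 130 134 150 149 149 149 150 78 14 42 39 38 139
260 47 33 13 115 148 147 147 149 149 120 105 149 151 165 150 62 19 37 39 40 38
268 39 20 39 84 98 100 98 102 101 98 95 96 101 113 133 55 17 18 39 38 41
276 28 14 32 93 90 115 115 113 112 102 105 102 104 105 94 94 28 17 35 38 37
284 19 17 16 154 153 153 153 151 152 107 119 153 168 216 170 131 16 15 26 35 37
292 23 22 60 150 151 151 151 152 152 107 125 153 151 216 211 153 23 19 26 36 40
```

Call:
play_rows(
  increments=[
    [[0.2,0,0.1,0],[0.5,0,0.3,0],[0.9,0.1,0.5,0],[1.3,0.1,0.8,0],[1.7,0.1,1,0],[2.1,0.1,1.3,0],[2.5,0.2,1.5,0],[2.9,0.2,1.7,0],[3.2,0.2,1.9,0],[3.4,0.2,2,0],[3.4,0.2,2,0],[3.4,0.2,2,0]],
  ],
)

```text
time: 21.28
tcp_pos: [532.9, 212.2, 328.9]
orientation: [-3.108, -0.544, 0.307]
contact_force: [-0.6, -0.7, -6.8]
grip_width: 0.364
gripper_force: 29.9
```

Run:
```python
from m import *
print("     ",*range(230,331,5))
for y in range(120,410,8):print(y,*g[y,230:331:5])
```

```text
t 21.28 top [534.3 211.5 335.7] F [-0.6 -0.7 -6.8] rpy [-3.108 -0.544  0.307] q [ 0.15  0.02 -0.65  2.02  0.15  0.57 -1.86] 0.364
expected tip [271.3 328.8] seat [277.6 282.7] rod330 [281.  234.5] rod360 [280.3 218. ] top [275.7 272.9]
      230 235 240 245 250 255 260 265 270 275 280 285 290 295 300 305 310 315 320 325 330
120 57 60 57 57 56 56 56 54 58 59 59 60 59 58 60 57 59 57 60 57 56
128 59 59 56 56 57 58 59 59 59 58 60 59 59 57 61 57 59 61 58 58 57
136 60 59 57 59 58 57 58 59 57 58 60 59 57 58 61 59 60 59 47 38 38
144 40 42 48 56 59 58 57 58 56 58 61 58 58 57 48 40 39 40 39 37 35
152 40 40 39 42 43 40 42 39 38 39 41 41 37 40 40 42 39 39 39 41 38
160 40 42 39 38 42 40 39 39 42 40 43 40 40 42 41 41 41 37 39 37 191
168 47 39 39 40 39 41 39 39 38 41 39 40 39 40 39 42 39 55 123 141 174
176 132 131 126 75 42 41 39 41 40 43 41 44 40 46 115 177 184 178 133 134 182
184 133 133 133 132 132 133 131 86 79 80 79 75 92 185 186 184 184 184 132 115 174
192 135 134 133 133 132 132 132 137 77 79 78 74 110 182 183 184 183 183 177 121 116
200 132 134 132 132 133 133 143 177 76 79 80 76 132 183 18
[... 1420 characters left out ...]
15 206 154 25 33 34
344 156 155 156 156 156 160 215 215 215 215 215 215 215 215 215 214 214 214 215 31 32
352 121 125 153 153 155 209 215 214 214 214 215 214 214 214 215 214 214 210 180 41 31
360 117 117 120 123 164 202 212 213 214 214 214 214 214 212 199 181 179 154 172 124 31
368 164 133 121 153 171 151 168 148 175 173 171 176 169 144 157 176 181 180 177 161 31
376 75 75 75 76 74 76 76 76 77 75 75 76 74 77 76 74 77 74 75 74 74
384 28 28 26 30 29 29 27 29 25 29 25 27 28 25 26 27 29 27 30 28 27
392 29 28 25 29 28 27 24 28 26 28 24 26 27 25 26 23 28 30 26 26 27
400 30 25 28 28 28 21 28 24 27 28 29 30 26 26 25 28 26 30 26 27 26
408 28 26 29 27 27 25 28 31 30 26 25 25 26 28 28 29 28 27 25 30 27
```

The loop, at column 275, lines up with the hook, and the force stays at the pail's weight alone. I'll lower to just above the seat, where the force should stay unchanged if it cleared the tip.

Call:
play_rows(
  increments=[
    [[-0.1,0,0.2,0],[-0.25,0,0.4,0],[-0.4,0,0.65,0],[-0.55,0,0.9,0],[-0.7,0,1.15,0],[-0.85,0,1.4,0],[-1,0.1,1.65,0],[-1.15,0.1,1.9,0],[-1.3,0.1,2.15,0],[-1.45,0.1,2.4,0],[-1.55,0.1,2.55,0],[-1.6,0.1,2.65,0]],
  ],
)

```text
time: 22.33
tcp_pos: [532.9, 212.0, 297.6]
orientation: [-3.109, -0.544, 0.307]
contact_force: [1.1, -0.5, -7.2]
grip_width: 0.364
gripper_force: 29.9
```

```bash
cat > fz.py <<'E'
from h import *
F=[];
for i in range(8):
    r.camera("side");F.append(r.get_obs()["contact_force"])
o=r.get_obs();p,R=pose();top=p+R@[4.5,.9,-5.2]
print("t",round(o["time"],2),"top",top.round(1),"F",np.mean(F,0).round(2),"sd",np.std(F,0).round(2),"torque",o["torque"].round(2),"q",o["joint_positions"].round(2))
E
python3 fz.py
```

```text
t 22.73 top [534.5 211.4 305. ] F [ 0.23  0.1  -6.98] sd [0.33 0.57 0.54] torque [-0.41  1.13 -0.05] q [ 0.13  0.06 -0.65  2.06  0.22  0.5  -1.93]
```

The weight is about 7.0 N and the loop end is at 305 mm, below tip height, with no contact. Now I'll ease it onto the spring, which should take about 28 mm of sink.

Call:
play_rows(
  increments=[
    [[-0.05,0,0.1,0],[-0.15,0,0.25,0],[-0.25,0,0.4,0],[-0.35,0,0.55,0],[-0.45,0,0.7,0],[-0.5,0,0.85,0],[-0.6,0,1,0],[-0.7,0,1.15,0],[-0.8,0,1.3,0],[-0.9,0,1.45,0],[-0.95,0,1.6,0],[-1,0,1.7,0]],
  ],
)

```text
time: 23.73
tcp_pos: [533.1, 212.5, 278.2]
orientation: [-3.109, -0.545, 0.307]
contact_force: [-1.0, -1.1, -4.7]
grip_width: 0.362
gripper_force: 29.9
```

```bash
python3 fz.py
```

```text
t 24.13 top [534.6 211.9 285.2] F [-1.15 -1.76 -4.58] sd [0.39 0.41 0.29] torque [-0.68  1.02 -0.13] q [ 0.11  0.09 -0.64  2.09  0.29  0.46 -1.99]
```

The force dropped by 2.4 N over 9.6 mm, just as the spring predicts for a seat at 295 mm. There is a small sideways force of (-1.2, -1.8) N, so I'll ease the loop that way to centre it.

Call:
play_rows(
  increments=[
    [[-0.1,0.1,-0.05,0],[-0.2,0.15,-0.1,0],[-0.3,0.25,-0.2,0],[-0.35,0.3,-0.2,0],[-0.35,0.3,-0.2,0]],
  ],
)

```text
time: 24.55
tcp_pos: [530.2, 209.0, 278.5]
orientation: [-3.108, -0.546, 0.307]
contact_force: [1.3, 2.2, -5.3]
grip_width: 0.361
gripper_force: 29.9
```

```bash
python3 fz.py
```

```text
t 24.95 top [531.7 208.3 285. ] F [ 1.    3.7  -4.44] sd [0.43 0.67 0.4 ] torque [0.37 0.67 0.41] q [ 0.12  0.08 -0.64  2.1   0.27  0.45 -1.97]
```

Call:
play_rows(
  increments=[
    [[0.05,-0.05,0.05,0],[0.1,-0.1,0.1,0],[0.15,-0.2,0.1,0],[0.2,-0.25,0.1,0],[0.2,-0.25,0.1,0]],
  ],
)

```text
time: 25.37
tcp_pos: [531.7, 210.9, 278.2]
orientation: [-3.109, -0.544, 0.306]
contact_force: [-0.2, -1.3, -4.4]
grip_width: 0.364
gripper_force: 29.9
```

```bash
python3 fz.py
```

```text
t 25.77 top [533.1 210.8 285.2] F [ 0.49 -1.24 -4.32] sd [0.38 0.39 0.44] torque [-0.6   0.74 -0.24] q [ 0.11  0.08 -0.64  2.09  0.28  0.45 -1.99]
```

Call:
play_rows(
  increments=[
    [[-0.05,0.05,0.1,0],[-0.1,0.1,0.2,0],[-0.18,0.1,0.3,0],[-0.24,0.1,0.4,0],[-0.3,0.1,0.5,0],[-0.36,0.1,0.6,0],[-0.42,0.1,0.7,0],[-0.5,0.1,0.8,0],[-0.55,0.1,0.9,0],[-0.6,0.1,1,0],[-0.66,0.1,1.1,0],[-0.72,0.1,1.2,0]],
  ],
)

```text
time: 26.77
tcp_pos: [531.9, 211.3, 264.5]
orientation: [-3.108, -0.545, 0.307]
contact_force: [-1.6, 1.1, -0.9]
grip_width: 0.366
gripper_force: 29.9
```

```bash
python3 fz.py
```

```text
t 27.17 top [533.3 210.6 271.3] F [-0.5   2.38 -1.09] sd [0.49 0.5  0.35] torque [0.23 0.6  0.27] q [ 0.1   0.1  -0.63  2.11  0.33  0.42 -2.03]
```

Call:
play_rows(
  increments=[
    [[-0.04,-0.03,0.06,0],[-0.08,-0.06,0.12,0],[-0.12,-0.09,0.19,0],[-0.16,-0.1,0.26,0],[-0.2,-0.1,0.34,0],[-0.2,-0.1,0.34,0]],
  ],
)

```text
time: 27.67
tcp_pos: [531.7, 211.5, 260.3]
orientation: [-3.109, -0.544, 0.306]
contact_force: [1.2, -1.3, -0.4]
grip_width: 0.363
gripper_force: 29.9
```

```bash
python3 fz.py;python3 fz.py
```

```text
t 28.07 top [533.1 211.  267.2] F [ 1.21 -2.88  0.33] sd [0.63 0.75 0.74] torque [-0.79  0.19 -0.44] q [ 0.09  0.11 -0.62  2.12  0.35  0.42 -2.05]
t 28.47 top [533.  211.2 267.2] F [ 1.98 -4.07 -0.12] sd [0.71 0.33 0.54] torque [-0.98  0.08 -0.55] q [ 0.09  0.11 -0.62  2.12  0.35  0.42 -2.05]
```

The vertical load in the hand is now about 0, with the loop end at 267.2 mm, which matches the slope. The sideways force is stored friction, so I'll relieve it by a fraction of a millimetre and check.

Call:
play_rows(
  increments=[
    [[0,0.02,0,0],[-0.02,0.04,0,0],[-0.02,0.04,0,0],[-0.02,0.04,0,0]],
  ],
)

```text
time: 28.8
tcp_pos: [531.5, 211.9, 260.5]
orientation: [-3.109, -0.545, 0.307]
contact_force: [1.9, -3.0, 1.0]
grip_width: 0.365
gripper_force: 29.9
```

```bash
python3 fz.py
```

```text
t 29.2 top [532.9 211.1 267.2] F [ 2.98 -3.13 -0.2 ] sd [0.49 0.45 0.23] torque [-0.66 -0.03 -0.45] q [ 0.09  0.11 -0.62  2.12  0.35  0.42 -2.05]
```

Call:
play_rows(
  increments=[
    [[0.02,0.02,0.01,0],[0.03,0.03,0.02,0],[0.03,0.03,0.02,0]],
  ],
)

```text
time: 29.45
tcp_pos: [531.7, 211.8, 260.2]
orientation: [-3.108, -0.544, 0.307]
contact_force: [2.3, -1.8, -0.3]
grip_width: 0.365
gripper_force: 29.9
```

```bash
python3 fz.py
```

```text
t 29.85 top [533.1 211.  267. ] F [ 0.64 -1.71 -0.01] sd [0.31 0.73 0.43] torque [-0.44  0.4  -0.15] q [ 0.09  0.11 -0.62  2.12  0.35  0.42 -2.05]
```

The forces are now small: (0.6, -1.7, 0.0) N. I'll release by opening just a little.

Call:
play_rows(
  increments=[
    [[0,0,0,0],[0,0,0,0],[0,0,0,0],[0,0,0,0],[0,0,0,0],[0,0,0,0]],
  ],
  hand=48,
)

```text
time: 30.35
tcp_pos: [531.9, 211.6, 260.3]
orientation: [-3.109, -0.545, 0.307]
contact_force: [-0.7, 0.2, -0.6]
grip_width: 0.484
gripper_force: 0.0
```

```bash
python3 fz.py
```

```text
t 30.75 top [533.3 210.9 267.1] F [-0.19 -0.07  0.15] sd [0.27 0.52 0.36] torque [-0.16  0.45  0.01] q [ 0.09  0.11 -0.62  2.12  0.35  0.42 -2.05]
```

The load is off the hand. I'll open wider and withdraw straight back along the fingers.

Call:
play_rows(
  increments=[
    [[0,0,0,0],[0,0,0,0],[0,0,0,0],[0,0,-0.3,0],[0,0,-0.8,0],[0,0,-1.5,0],[0,0,-2.5,0],[0,0,-4,0],[0,0,-6,0],[0,0,-8.5,0],[0,0,-11,0],[0,0,-11.5,0]],
  ],
  hand=70,
)

```text
time: 31.75
tcp_pos: [475.9, 190.4, 362.7]
orientation: [-3.11, -0.55, 0.308]
contact_force: [0.1, 0.6, 1.4]
grip_width: 0.702
gripper_force: 0.0
```

Run:
```python
from h import *
im=[]
for k in range(12):
    im.append(r.camera("side").astype(int))
o=r.get_obs();print(o["time"],o["contact_force"].round(1),o["tcp_pos"].round(1))
# expected pail lid centre / rim in side & scene if hung (hinge z=165, centre under seat)
for n in("side","scene"):
    c=proj(n,[534,211,160]).round(1);print(n,"lid expected",c)
    g=cv2.cvtColor(r.camera(n),cv2.COLOR_RGB2GRAY);x,y=c.astype(int)
    print(g[y-20:y+21:5,x-45:x+46:6])
print("motion",[round(float(np.abs(im[i+1]-im[i])[60:260,200:340].mean()),2) for i in range(11)],round(float(np.abs(im[-1]-im[0])[60:260,200:340].mean()),2))
```

```text
32.35 [ 0.6 -0.  -0.2] [476.3 190.  358.1]
side lid expected [257.7 153.6]
[[112 112 113 114 111  50  60  71  65 111 108  71 100 113 112 110]
 [112 111 113 112 107  47  72  57  72  91 111  72  72 111 111 111]
 [105  93  89  89  89  67  66 120 102 113  74  72  73 100 112 110]
 [ 85  83  87  89  87  67  83  96 141 146 147  75  74  71 113 112]
 [ 69  86  84  76  74  78  80  90 149 148 149 110  71  70  75 109]
 [109  75  75  76  75  79  79  80 151  86 146  55  74  72  72 110]
 [ 97  57  56  54  50  46 115 134 137  61  69  73  70  72  71 109]
 [ 58  39  45  71  73  39  45  49  51  45  41  73  73  73  70 111]
 [ 58  71  71  71  71  47  55  58  55  46  40  74  72  71  90 111]]
scene lid expected [364.7 176. ]
[[ 62  62  64  63 100 111 109 105  63  59 104 103 105 108 104 103]
 [ 71  63  64  63  61  65 103  88  89 105  65 103  75  72 103  97]
 [103  96  63  64  61  49  75  86  75  79  35  73  77  79  80  55]
 [ 97 105 107  62  72  70  70  53  87 109 123  70  77  85  81  49]
 [ 97  99 106 106  61 122  71  89  93 129 103  96  65  69  77  50]
 [ 96  99 112  95  86 100 136 105 140 136 136  78  77  69  58  47]
 [106  92  95  96  89  38  83 135 136 135  93  43  51  64  85  49]
 [ 96  95  96  95  78  42  42  42  63  59  38  65  37  80  80  84]
 [ 94  94  92  92  66  39  40  40  41  46  62  64  68  50  78  84]]
motion [1.4, 1.49, 1.45, 1.42, 1.37, 1.37, 1.34, 1.35, 1.36, 1.36, 1.36] 1.74
```

The pail's lid shows up at the predicted hanging position in both views. I'll wait for it to settle, then check that nothing moves.

Call:
play_rows(
  increments=[
    [[0,0,-1,0],[0,0,-2,0],[0,0,-3,0],[0,0,-3,0],[0,0,-3,0],[0,0,-3,0],[0,0,-3,0],[0,0,-3,0],[0,0,-3,0],[0,0,-3,0],[0,0,-3,0],[0,0,-3,0]],
  ],
)

```text
time: 33.45
tcp_pos: [461.8, 184.3, 384.1]
orientation: [-3.109, -0.544, 0.307]
contact_force: [0.1, -0.3, -0.8]
grip_width: 0.703
gripper_force: 0.0
```

Call:
play_rows(
  increments=[
    [[0,0,0,0],[0,0,0,0],[0,0,0,0],[0,0,0,0],[0,0,0,0],[0,0,0,0],[0,0,0,0],[0,0,0,0],[0,0,0,0],[0,0,0,0],[0,0,0,0],[0,0,0,0]],
  ],
)

```text
time: 34.45
tcp_pos: [461.8, 184.3, 384.3]
orientation: [-3.109, -0.545, 0.307]
contact_force: [0.3, -0.0, 0.6]
grip_width: 0.698
gripper_force: 0.0
```

Run:
```python
from h import *
im=[r.camera("side") for k in range(14)]
g=[cv2.GaussianBlur(cv2.cvtColor(i,cv2.COLOR_RGB2GRAY)[130:200,215:300].astype(np.float32),(5,5),0) for i in im]
print([np.round(cv2.phaseCorrelate(g[0],x)[0],2).tolist() for x in g[1::3]],[round(float(abs(x-g[0]).max()),1) for x in g[1::3]])
# lid: bright low-saturation ellipse, level test in side and scene
for n in("side","scene"):
    a=r.camera(n);c=proj(n,[534,211,160]).astype(int);q=cv2.cvtColor(a,cv2.COLOR_RGB2GRAY)[c[1]-25:c[1]+25,c[0]-30:c[0]+30]
    m=(q>115).astype(np.uint8);cs,_=cv2.findContours(m,0,2);k=max(cs,key=cv2.contourArea);e=cv2.fitEllipse(cv2.convexHull(k));print(n,[np.round(v,1) for v in e],"lid at",plane(n,np.array(e[0])+c-[30,25],160).round(0))
```

```text
[[-0.0, -0.0], [-0.0, 0.0], [-0.02, 0.01], [-0.0, 0.01], [-0.01, 0.01]] [2.0, 1.7, 1.6, 1.8, 1.9]
side [array([41.4, 24.1]), array([12.2, 19.6]), np.float64(159.2)] lid at [568. 213. 160.]
scene [array([35.1, 26.7]), array([20.8, 29.4]), np.float64(73.2)] lid at [546. 219. 160.]
```

The pail is completely still and hangs under the hook, with the hand clear of it, so I'm handing in.

```bash
python3 -c "
from station import r
print(r.close_job())"
```

```text
the job is handed in; nothing more can be done
None
```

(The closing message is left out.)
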